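# Dock a tall stain bottle in the slide stainer

### The arm

A 6-joint arm with a two-finger parallel gripper is mounted at the origin on the work surface. World frame = base frame: x ahead of the robot, y to its left, z up, the work surface at z = 0. Lengths are in m, angles in rad, forces in N, time in s.
With the tool pointing down it reaches from about 0.225 to 0.875 m from the base axis. Payload 3.4 kg.
Tool frame: the origin (TCP) lies at the very end of the fingers, on their centre line; the grasp point (between the pads) lies 19 mm behind it; z points along the fingers, y is the direction in which the jaws open and shut (so a half turn about z gives the same grasp; the last joint's range is limited). The gripper opens to 85 mm and grips with 20 to 120 N. Pads are 22 mm wide; open, the fingers measure 114 mm over their backs; the gripper's body (76 mm by 85 mm) begins 54 mm behind the grasp point. The pads swing forward as they close: fully open they stand 13 mm farther back than shut.
Start: joints at [1.033, 0.276, 1.505, -0, 1.361, -0.121], TCP at [0.233, 0.526, 0.231] pointing down, gripper open.
Joint ranges: [-2.89, 2.89], [-0.75, 2.08], [0.22, 2.7], [-1.18, 4.32], [0.11, 2.71], [-2.7, 2.7]. Speed limits (rad/s): [2.57, 2.57, 3.14, 3.14, 3.14, 3.14].

### API

Orientations are given as [roll, pitch, yaw] about the fixed x, y, z axes, in that order (R = Rz(yaw) Ry(pitch) Rx(roll)).
In Python, from cell import arm gives the robot as it stands. The module is installed in compiled form; this text tells all that it offers.
- The arm moves only by the tool play_rows, never from a script. Its argument "rows" is a list of rows, each a list of 4 numbers: the shift along the tool's x, y, z in cm, then the turn about the tool's z in rad. In form: [[tx, ty, tz, twist], ...]. A call has exactly 5 rows; each row is the pose to reach, as a shift and turn from the pose commanded when the call began, along the tool's axes at that moment; what a row does not reach only later rows make up. A row lasts 1/8 s, in which the tool goes at most 62.5 mm and 10.7 degrees, less where a joint would pass 70% of its speed; a pose out of reach is approached as far as the arm can. A call with a gripper value outside its range is refused whole. "claw" is the finger opening in cm, from 0 to 8.54, set as the call begins (left out, the last holds). The fingers move at their own pace and stop on an object; "newtons" is the grip in N (left out, the last holds). Time passes only in rows, so rows that repeat a pose let the fingers close, or fill a call up. It gives the time, the measured TCP pose, the force and the opening at its end, in the units of the state.
- arm.sense(): the state, without advancing time (a new reading comes with each control period).
- arm.capture(name): name is "scene" or "top" or "wrist"; returns the picture (400x640x3 uint8, red, green, blue); there is no depth.
- arm.get_calibration(name): a dict with "K" (3x3 intrinsics, pixels), "R" (3x3) and "t" (3): a world point X has camera coordinates R X + t; the wrist camera has in their place "T_tool_cam" (4x4, takes a point from camera to tool coordinates, whose origin is the TCP and whose axes are the flange's). Camera axes: x right, y down, z forward; pixel columns grow to the right and rows downward; lengths in m; the calibration is good to about 2 mm. A picture is of the moment at which its call begins: read the wrist's pose just before it. get_calibration takes no time and is no camera call.
- arm.sign_off(): hands the job in, once; it reports no verdict.
Trained networks look in the newest picture that a camera, given by its name, has taken for a name from the list of things; names that differ only in an ending like _2 or _b are one class to them, and where a whole thing is asked for, a point or a joint stands for the part that bears it (a point fixed in the world has none). Each returns a list of dicts, best first, with "score" (0 to 1); they miss things now and then, are a little off and sometimes report something else, mostly with a low value. They report only what shows in the picture. A call takes as long as a camera call.
- arm.boxes_of(camera, thing): "position" ([row, column] in pixels, amid what is visible of it).
- arm.trace(camera, thing): "region" (400x640 bool, what is visible of it) and "position" ([row, column] in pixels, amid what is visible of it).
The state is a dict: "time": time; "joints": joint angles; "joint_vel": joint speeds; "effort": joint torques, N m; "eef_pos": TCP position; "orientation": TCP orientation; "contact_force": force on the tool from outside, world axes, zero at the start; "torque": the same for the moment, N m; "opening": finger opening in m.
Only numpy, scipy, OpenCV 4.12 (cv2) and the standard library are available. Lean on these libraries where they do the work, as an engineer would, in place of code of your own. Each camera call takes 0.05 s, during which the arm holds its last target.

### The job

Slide the tall blue-capped bottle along the bench into the free lane of the stainer's reagent bay and push it gently but fully home, so that the sprung pad of the depth stop is pressed in and the bottle stays bearing on it. Push the bottle low down so that it stays upright on the bench and never rocks, is not lifted and is not rammed; then fold the lane's retaining bar all the way down across the mouth behind it, leaving everything else where it stands.

Things in the scene. Friction and masses are not known exactly. Their poses are not given: they have to be found in the camera images.
- bottle: The bottle to load: tall round closed white bottle, blue cap and band, 86 mm across up to 170 mm height, then shoulder, cap and coupling; 262 mm tall, 0.55 to 0.95 kg. Origin: centre of its underside; z up. Sliding takes 2.5 to 7 N (varies with filling and bench). Pushed higher than 60 mm above the bench it can tip. A gripper body held upright touches it too high: lean the tool, fingertips leading.
- bottle_side (a point): Point on the bottle's axis 20 mm above the bench: a good height to push at. The bottle rolls sideways off a single narrow pusher; two fingertips spread 40 to 60 mm apart, level, make a cradle that keeps it centred. At the stop's pad, about 12 N of level push in all brings it home; fingertips that bear down on it at the same time add to its friction. More than 15 N on the stop is ramming.
- stainer: Slide stainer, fixed: white housing, open bay with low rails on its near side. Origin: on the bench, on the FREE lane's centre line; x runs along that lane from mouth to stop (the way to push), y left, z up. Rails 28 mm high, from x -113 mm to the housing front at x +137 mm; inner faces at y +59 and -61 mm, slightly flared at the mouth. The lane has no floor: the bench runs through.
- mouth (a point): Point on the bench on the free lane's centre line, between the front ends of its rails (x -113 mm in the stainer's frame). The next lane, centred at y -132 mm, holds the red-capped bottle behind its own fixed shut bar. Beside the mouth stand the bar's hinge post (58 mm high, inner face at y -68 mm) and, on the left rail, the rest for its tip (42 mm high, inner face at y +59 mm).
- lane_end (a point): Point on the bench at the housing front, x +137 mm on the free lane's centre line. In front of it the depth stop stands on a screwed slide, with a black sprung pad 56 mm wide, 10 to 34 mm above the bench. Its setting is not measured and must be felt: a bottle just touching the pad has its centre between x +4 and +49 mm. The pad goes in 5 mm at 1.4 N/mm (7 N, zero at first touch), then is hard.
- bar (a joint): Angle of the free lane's retaining bar, rad: 0 = down, level across the lane's mouth (hard end); 1.57 = upright; it starts raised and leaning outward, over the next lane's mouth, at 1.75 to 2.15. A stiff hinge keeps it where it is left (about 0.06 N m).
- bar_hinge (a point): Hinge of the retaining bar, on a post on the divider between the two lanes: at x = -107, y = -75, z = +50 mm in the stainer's frame; its axis is parallel to the lane.
- bar_tip (a point): Centre of the red ball (16 mm) at the free end of the retaining bar, 125 mm from the hinge; the bar is a steel rod 10 mm thick. Down, the tip lies at y = +50, z = +50 mm in the stainer's frame.
- neighbour: Bystander: a bottle of the same shape with a red cap and band, standing in the next lane. Origin: centre of its underside.
- tiprack: Bystander: orange pipette tip rack, 85 x 120 x 52 mm. Origin: centre of its underside.
- oil: Bystander: small amber immersion oil bottle with black dropper cap, 34 mm diameter, 86 mm tall. Origin: centre of its underside.
- slidebox: Bystander: blue slide storage box, 170 x 90 x 35 mm, flat on the bench. Origin: centre of its underside.

How it is judged:
By the outcome, as a careful person would: the job done as asked, in the order asked, and still so for the second after the job is handed in, with the robot touching nothing.
It also fails if it takes over 72 s, if anything falls off the work surface, if the arm or the gripper's body presses on something with over 40 N, if the wrist force passes 120 N, or if a joint passes its speed limit or range.

## Working session

There is one attempt and no reset: what is moved stays moved. The work goes in short steps, Python scripts to look and compute and a tool call to move; the robot and the scene stay as the last step left them, time stands still between calls to the robot, and variables do not carry over. Pictures are saved under pics/ and viewed, and the job is handed in when it is done.

Besides the shell and the picture viewer there is one more tool, called by a JSON object that holds its "name" and its "arguments". play_rows: Moves the arm, as the interface text tells. Its arguments: {"type":"object","properties":{"rows":{"type":"array","items":{"type":"array","items":{"type":"number"}}},"claw":{"type":"number"},"newtons":{"type":"number"}},"required":["rows"]}

```bash
mkdir -p pics; ls
python3 - <<'E'
from cell import arm
import cv2,numpy as np
s=arm.sense()
for k,v in s.items(): print(k,np.round(v,4))
for c in ["scene","top","wrist"]:
    im=arm.capture(c); cv2.imwrite(f"pics/{c}0.png",im[:,:,::-1])
    cal=arm.get_calibration(c)
    print(c,{k:np.round(v,4).tolist() for k,v in cal.items()})
E
```

```text
pics
time 0.0
joints [ 1.033   0.2766  1.5062  0.      1.3607 -0.121 ]
joint_vel [ 0.0005 -0.0009  0.0016  0.0002  0.0002 -0.0015]
effort [ 3.00000e-04 -4.16781e+01 -2.45812e+01 -5.00000e-04  1.11000e-02
 -0.00000e+00]
eef_pos [0.2325 0.5253 0.2304]
orientation [-3.1397e+00 -2.0000e-04  2.7248e+00]
contact_force [-0.4486  0.4645 -0.5419]
torque [-0.0685  0.0084 -0.0276]
opening 0.0854
scene {'K': [[492.7442, 0.0, 320.4379], [0.0, 492.7442, 202.0381], [0.0, 0.0, 1.0]], 'R': [[0.7747, 0.6323, 0.0056], [0.4447, -0.5385, -0.7157], [-0.4495, 0.557, -0.6984]], 't': [-0.4479, -0.2303, 1.4877]}
top {'K': [[370.9537, 0.0, 323.3534], [0.0, 370.9537, 199.7619], [0.0, 0.0, 1.0]], 'R': [[-0.0125, -0.9996, -0.0258], [-0.9947, 0.015, -0.1016], [0.102, 0.0243, -0.9945]], 't': [-0.013, 0.6002, 0.7781]}
wrist {'K': [[356.9946, 0.0, 316.6838], [0.0, 356.9946, 199.5011], [0.0, 0.0, 1.0]], 'T_tool_cam': [[0.0002, -0.9655, -0.2606, 0.067], [1.0, 0.0002, -0.0001, -0.0007], [0.0001, -0.2606, 0.9655, -0.1437], [0.0, 0.0, 0.0, 1.0]]}
```

View pics/scene0.png

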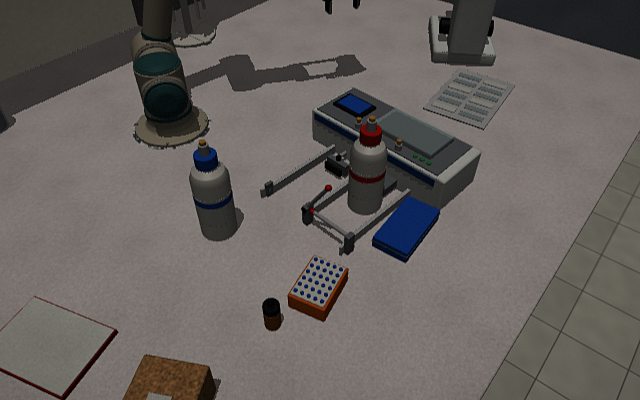

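View pics/top0.png

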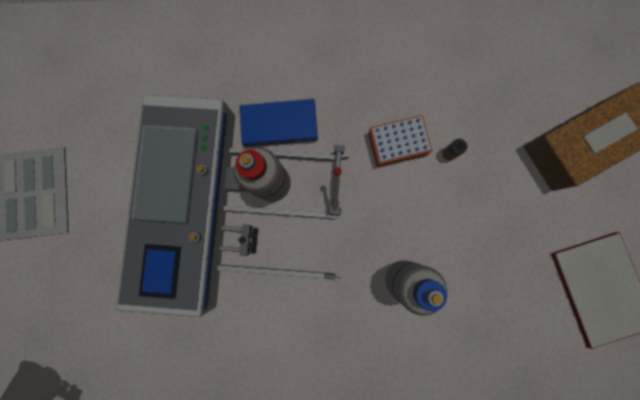

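View pics/wrist0.png

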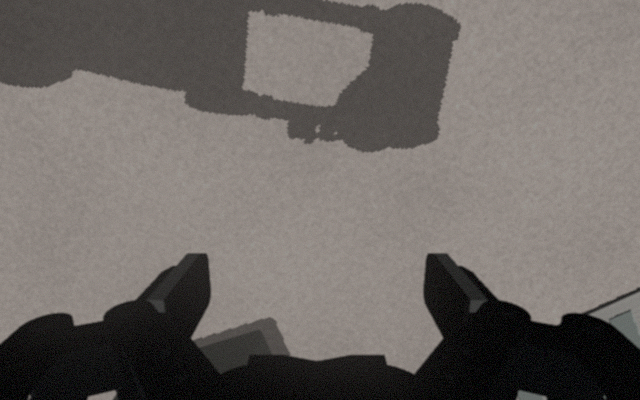

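```bash
cat > h.py <<'E'
import numpy as np,cv2
from cell import arm
from scipy.spatial.transform import Rotation as Ro
def ray(c,uv,z,st=None):
    cal=arm.get_calibration(c);K=np.array(cal["K"])
    d=np.linalg.solve(K,[uv[0],uv[1],1.])
    if c=="wrist":
        T=np.array(cal["T_tool_cam"]);R=Ro.from_euler('xyz',st["orientation"]).as_matrix()
        o=R@T[:3,3]+np.array(st["eef_pos"]);dw=R@T[:3,:3]@d
    else:
        R=np.array(cal["R"]);t=np.array(cal["t"]);o=-R.T@t;dw=R.T@d
    return o+dw*(z-o[2])/dw[2]
def proj(c,X,st=None):
    cal=arm.get_calibration(c);K=np.array(cal["K"])
    if c=="wrist":
        T=np.array(cal["T_tool_cam"]);R=Ro.from_euler('xyz',st["orientation"]).as_matrix()
        p=R.T@(np.array(X)-np.array(st["eef_pos"]));p=T[:3,:3].T@(p-T[:3,3])
    else: p=np.array(cal["R"])@np.array(X)+np.array(cal["t"])
    p=K@p;return p[:2]/p[2]
E
python3 - <<'E'
from h import *
a=cv2.imread("pics/top0.png");b=cv2.imread("pics/scene0.png")
cv2.imwrite("pics/topc.png",cv2.resize(a[130:330,200:460],None,fx=3,fy=3,interpolation=cv2.INTER_CUBIC))
cv2.imwrite("pics/scenec.png",cv2.resize(b[90:290,170:430],None,fx=3,fy=3,interpolation=cv2.INTER_CUBIC))
E
```

```text
(no output)
```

View pics/topc.png

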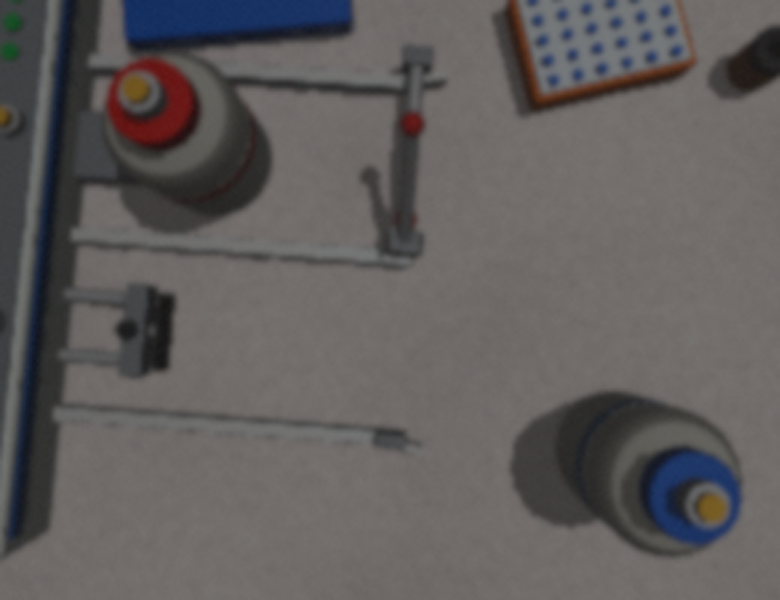

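View pics/scenec.png

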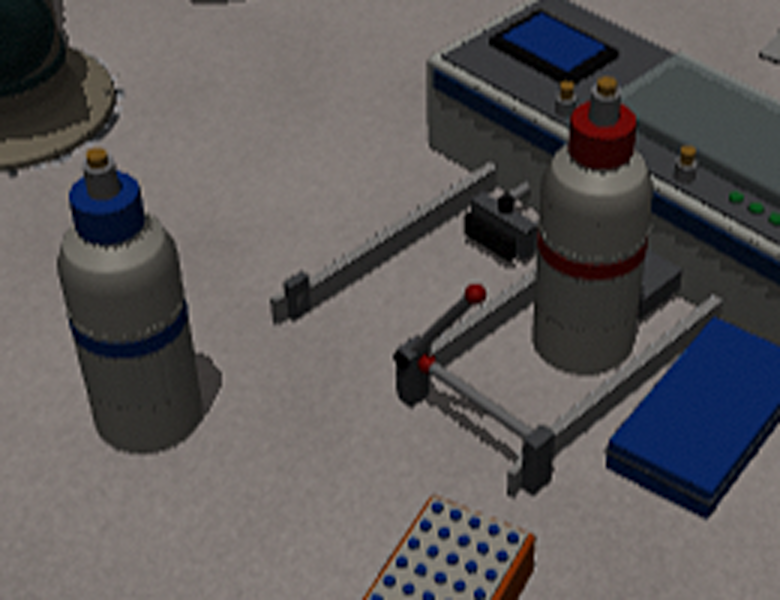

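```bash
cat > fit.py <<'E'
from h import *
from scipy.optimize import least_squares
T=lambda p:(200+p[0]/3-.33,130+p[1]/3-.33)
S=lambda p:(170+p[0]/3-.33,90+p[1]/3-.33)
def W(q,p):
    c,s=np.cos(q[2]),np.sin(q[2]);return np.array([q[0]+c*p[0]-s*p[1],q[1]+s*p[0]+c*p[1],p[2]])
def loc(q,P):
    c,s=np.cos(q[2]),np.sin(q[2]);d=P[:2]-q[:2];return np.array([c*d[0]+s*d[1],-s*d[0]+c*d[1]])
edges=[((57,408),.059),((200,418),.059),((370,430),.059),((80,241),-.061),((200,250),-.061),((375,262),-.061)]
def res(q):
    r=[]
    for p,y in edges: r.append(loc(q,ray("top",T(p),.028))[1]-y)
    a=q[3];tip=W(q,[-.107,-.075+.125*np.cos(a),.05+.125*np.sin(a)])
    r+=list((proj("top",tip)-T((412,124)))*.002); r+=list((proj("scene",tip)-S((475,293)))*.002)
    return r
o=least_squares(res,[.3,0,1.57,1.9]);q=o.x;print(q,np.round(o.fun,4))
print("bottle top",ray("top",T((711,507)),.262),ray("scene",S((97,155)),.262))
for n,p in dict(mouth=(-.113,0,0),end=(.137,0,0),hinge=(-.107,-.075,.05)).items(): print(n,W(q,p))
def bres(b):return np.r_[proj("top",[*b,.262])-T((711,507)),proj("scene",[*b,.262])-S((97,155))]
b=least_squares(bres,[.1,-.3]);print(b.x,b.fun);b=b.x
print("bottle in stainer",loc(q,b))
np.savez("fit.npz",q=q,b=b)
for c in("top","scene"):
    im=cv2.imread(f"pics/{c}0.png");im=cv2.resize(im,None,fx=3,fy=3,interpolation=cv2.INTER_CUBIC)
    L=lambda P,col:cv2.polylines(im,[np.int32([3*proj(c,p)+1 for p in P])],False,col,1)
    for z in(0,.17):L([[b[0]+.043*np.cos(t),b[1]+.043*np.sin(t),z] for t in np.linspace(0,6.29,40)],(0,255,0))
    for y in(.059,-.061):L([W(q,(-.113,y,.028)),W(q,(.137,y,.028))],(0,0,255))
    L([W(q,(-.113,0,0)),W(q,(.137,0,0))],(255,255,0))
    L([W(q,(.137,.1,0)),W(q,(.137,-.1,0))],(0,255,255))
    L([W(q,(-.107,-.075,.05)),W(q,(-.107,-.075+.125*np.cos(q[3]),.05+.125*np.sin(q[3])))],(255,0,255))
    x0,y0=(200,130) if c=="top" else (170,90)
    cv2.imwrite(f"pics/ov_{c}.png",im[y0*3:y0*3+600,x0*3:x0*3+780])
E
python3 fit.py
```

```text
[0.5087809  0.06775174 1.4895909  2.11607217] [ 0.0006  0.0003  0.0001 -0.0007 -0.0001  0.0001 -0.0001  0.0006  0.0003
  0.0005]
bottle top [ 0.42460684 -0.19502894  0.262     ] [ 0.42416685 -0.19569146  0.262     ]
mouth [ 0.49961477 -0.04487589  0.        ]
end [0.51989382 0.20430028 0.        ]
hinge [ 0.57485432 -0.04497937  0.05      ]
[ 0.42445333 -0.19525935] [ 0.1592618   0.10334345  0.25590576 -0.0448647 ]
bottle in stainer [-0.26898471  0.06271523]
```

View pics/ov_top.png

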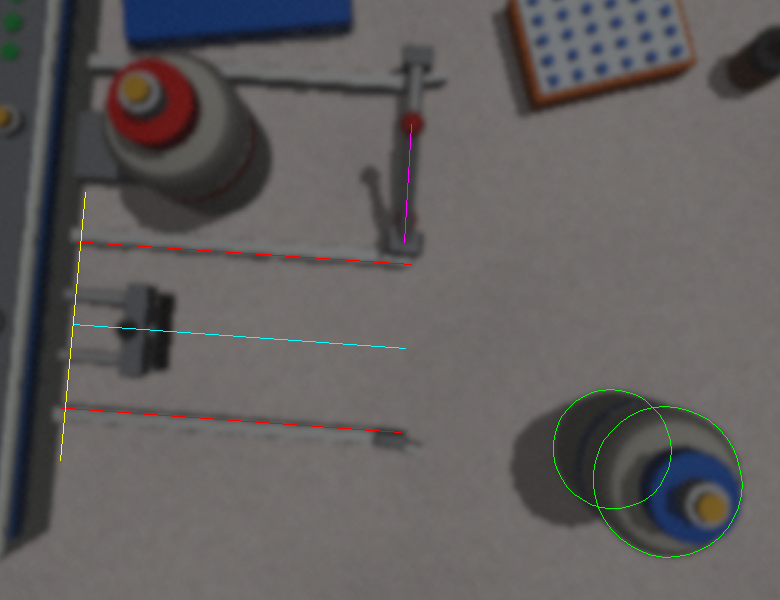

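View pics/ov_scene.png

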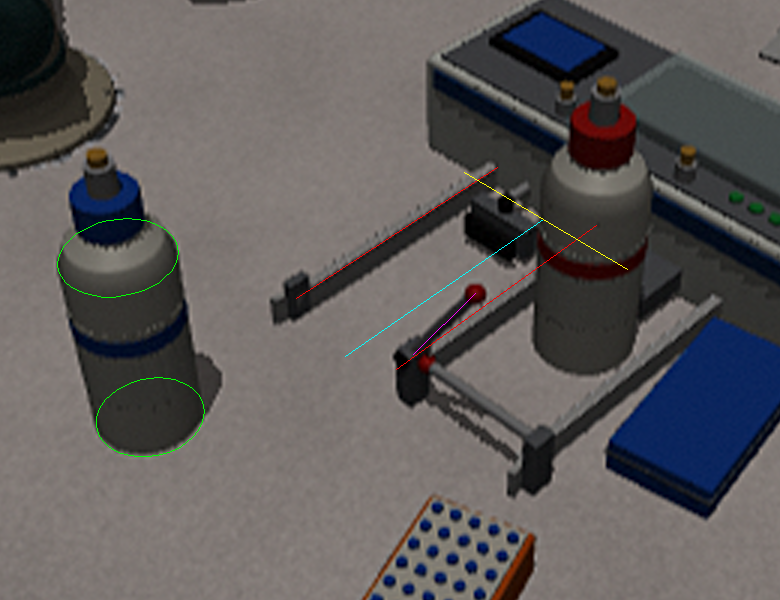

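{"name": "play_rows", "arguments": {"rows": [[5, 3.6, 0, 0.18], [10, 7.2, 0, 0.36], [15, 10.8, 0, 0.54], [20, 14.4, 0, 0.72], [25, 18, 0, 0.9]]}}

```text
time: 0.78
eef_pos: [0.076, 0.7931, 0.2308]
orientation: [3.141, 0.0, 1.819]
contact_force: [1.1, 0.8, 0.7]
opening: 0.0856
```

```bash
cat > s.py <<'E'
from h import *
s=arm.sense()
for k in("time","joints","eef_pos","orientation","contact_force","opening"): print(k,np.round(s[k],4))
R=Ro.from_euler('xyz',s["orientation"]).as_matrix();print(np.round(R,3))
E
python3 s.py
```

```text
time 0.775
joints [ 1.3882e+00  6.3070e-01  9.1560e-01 -3.0000e-04  1.5957e+00  1.1402e+00]
eef_pos [0.076  0.7931 0.2308]
orientation [3.1414e+00 4.0000e-04 1.8188e+00]
contact_force [1.0705 0.8362 0.7472]
opening 0.0856
[[-0.246  0.969  0.   ]
 [ 0.969  0.246 -0.   ]
 [-0.     0.    -1.   ]]
```

{"name": "play_rows", "arguments": {"rows": [[5.7, 1.9, 0, 0.11], [11.4, 3.9, 0, 0.22], [17, 5.8, 0, 0.33], [22.7, 7.8, 0, 0.33], [28.4, 9.7, 0, 0.33]]}}

```text
time: 1.4
eef_pos: [0.0891, 0.9672, 0.1904]
orientation: [3.141, -0.05, 1.495]
contact_force: [-0.6, 0.1, 0.4]
opening: 0.0854
```

```bash
python3 s.py
```

```text
time 1.4
joints [1.406  1.01   0.2225 0.004  1.8592 1.4832]
eef_pos [0.0891 0.9672 0.1904]
orientation [ 3.141  -0.05    1.4948]
contact_force [-0.5513  0.1056  0.3502]
opening 0.0854
[[ 0.076  0.997  0.004]
 [ 0.996 -0.076  0.05 ]
 [ 0.05   0.001 -0.999]]
```

{"name": "play_rows", "arguments": {"rows": [[6, 0, 0, 0], [12, 0, 0, 0], [18, 0, 0, 0], [24, 0, 0, 0], [30, 0, 0, 0]]}}

```text
time: 2.02
eef_pos: [0.0902, 1.0098, 0.1437]
orientation: [3.14, -0.112, 1.495]
contact_force: [-0.0, -0.1, 0.1]
opening: 0.0855
```

```bash
python3 s.py
```

```text
time 2.025
joints [1.4104 1.0611 0.2211 0.0079 1.7474 1.4882]
eef_pos [0.0902 1.0098 0.1437]
orientation [ 3.1399 -0.1122  1.4949]
contact_force [-0.0199 -0.1205  0.0609]
opening 0.0855
[[ 0.075  0.997  0.01 ]
 [ 0.991 -0.076  0.111]
 [ 0.112  0.002 -0.994]]
```

{"name": "play_rows", "arguments": {"rows": [[6, 0, -1.5, 0], [12, 0, -3, 0], [18, 0, -4.5, 0], [24, 0, -6, 0], [30, 0, -7.5, 0]]}}

```text
time: 2.65
eef_pos: [0.0899, 1.0303, 0.1491]
orientation: [3.139, -0.171, 1.495]
contact_force: [0.7, 0.3, -0.0]
opening: 0.0855
```

```bash
python3 s.py
```

```text
time 2.65
joints [1.4125 1.0585 0.2215 0.0118 1.6906 1.4909]
eef_pos [0.0899 1.0303 0.1491]
orientation [ 3.1392 -0.1713  1.495 ]
contact_force [ 0.6848  0.3481 -0.0163]
opening 0.0855
[[ 0.075  0.997  0.015]
 [ 0.983 -0.076  0.17 ]
 [ 0.171  0.002 -0.985]]
```

{"name": "play_rows", "arguments": {"rows": [[30, 0, -5, 0], [30, 0, -5, 0], [31, 0, -5, 0], [31, 0, -5, 0], [31, 0, -5, 0]]}}

```text
time: 3.28
eef_pos: [0.0898, 1.0533, 0.1498]
orientation: [3.139, -0.231, 1.495]
contact_force: [0.1, 1.0, -0.8]
opening: 0.0855
```

{"name": "play_rows", "arguments": {"rows": [[60, 0, 0, 0], [60, 0, 0, 0], [60, 0, 0, 0], [60, 0, 0, 0], [60, 0, 0, 0]]}}

```text
time: 3.9
eef_pos: [0.0904, 1.0842, 0.1297]
orientation: [3.138, -0.292, 1.495]
contact_force: [0.0, -0.5, -0.4]
opening: 0.0853
```

```bash
python3 s.py
```

```text
time 3.9
joints [1.4174 1.0889 0.2215 0.0191 1.5395 1.4955]
eef_pos [0.0904 1.0842 0.1297]
orientation [ 3.1382 -0.2923  1.4954]
contact_force [ 0.0264 -0.5238 -0.4121]
opening 0.0853
[[ 0.072  0.997  0.025]
 [ 0.955 -0.076  0.287]
 [ 0.288  0.003 -0.958]]
```

{"name": "play_rows", "arguments": {"rows": [[60, 0, -5, 0], [60, 0, -5, 0], [60, 0, -5, 0], [60, 0, -5, 0], [60, 0, -5, 0]]}}

```text
time: 4.53
eef_pos: [0.0903, 1.1021, 0.1462]
orientation: [3.138, -0.354, 1.496]
contact_force: [-0.3, 0.3, 0.0]
opening: 0.085
```

{"name": "play_rows", "arguments": {"rows": [[60, 0, -5, 0], [60, 0, -5, 0], [60, 0, -5, 0], [60, 0, -5, 0], [60, 0, -5, 0]]}}

```text
time: 5.15
eef_pos: [0.0901, 1.1158, 0.1734]
orientation: [3.137, -0.415, 1.496]
contact_force: [-0.2, 0.1, -0.6]
opening: 0.0854
```

{"name": "play_rows", "arguments": {"rows": [[60, 0, 0, 0], [60, 0, 0, 0], [60, 0, 0, 0], [60, 0, 0, 0], [60, 0, 0, 0]]}}

```text
time: 5.78
eef_pos: [0.0905, 1.1321, 0.1923]
orientation: [3.137, -0.475, 1.496]
contact_force: [-0.0, -0.7, -0.0]
opening: 0.0853
```

{"name": "play_rows", "arguments": {"rows": [[60, 0, 5, 0], [60, 0, 5, 0], [60, 0, 5, 0], [60, 0, 5, 0], [60, 0, 5, 0]]}}

```text
time: 6.4
eef_pos: [0.0911, 1.1505, 0.2051]
orientation: [3.137, -0.536, 1.497]
contact_force: [0.8, -0.3, 0.2]
opening: 0.0853
```

```bash
python3 s.py
```

```text
time 6.4
joints [1.421  1.0479 0.2214 0.0346 1.3378 1.4978]
eef_pos [0.0911 1.1505 0.2051]
orientation [ 3.1368 -0.5356  1.4965]
contact_force [ 0.7635 -0.2694  0.2406]
opening 0.0853
[[ 0.064  0.997  0.043]
 [ 0.858 -0.077  0.509]
 [ 0.51   0.004 -0.86 ]]
```

{"name": "play_rows", "arguments": {"rows": [[60, 0, 5, 0], [60, 0, 5, 0], [60, 0, 5, 0], [60, 0, 5, 0], [60, 0, 5, 0]]}}

```text
time: 7.02
eef_pos: [0.0914, 1.1634, 0.2306]
orientation: [3.136, -0.595, 1.497]
contact_force: [0.2, 0.3, -0.5]
opening: 0.0854
```

{"name": "play_rows", "arguments": {"rows": [[60, 0, 5, 0], [60, 0, 5, 0], [60, 0, 5, 0], [60, 0, 5, 0], [60, 0, 5, 0]]}}

```text
time: 7.65
eef_pos: [0.0915, 1.1715, 0.2654]
orientation: [3.136, -0.655, 1.497]
contact_force: [-0.1, 0.4, 0.3]
opening: 0.0853
```

{"name": "play_rows", "arguments": {"rows": [[60, 0, 10, 0], [60, 0, 10, 0], [60, 0, 10, 0], [60, 0, 10, 0], [60, 0, 10, 0]]}}

```text
time: 8.28
eef_pos: [0.0919, 1.1826, 0.2909]
orientation: [3.136, -0.713, 1.498]
contact_force: [-0.5, 0.7, -0.1]
opening: 0.0859
```

```bash
python3 s.py
```

```text
time 8.275
joints [1.4211 0.9977 0.2214 0.0472 1.2111 1.4962]
eef_pos [0.0919 1.1826 0.2909]
orientation [ 3.1358 -0.7129  1.4976]
contact_force [-0.5494  0.7139 -0.1141]
opening 0.0859
[[ 0.055  0.997  0.054]
 [ 0.754 -0.077  0.652]
 [ 0.654  0.004 -0.756]]
```

```bash
cat > kin.py <<'E'
import numpy as np
from scipy.optimize import least_squares
from scipy.spatial.transform import Rotation as Ro
D=[([1.033,.2766,1.5062,0,1.3607,-.121],(.2325,.5253,.2304),(-3.1397,-.0002,2.7248)),
([1.3882,.6307,.9156,-.0003,1.5957,1.1402],(.076,.7931,.2308),(3.1414,.0004,1.8188)),
([1.406,1.01,.2225,.004,1.8592,1.4832],(.0891,.9672,.1904),(3.141,-.05,1.4948)),
([1.4104,1.0611,.2211,.0079,1.7474,1.4882],(.0902,1.0098,.1437),(3.1399,-.1122,1.4949)),
([1.421,1.0479,.2214,.0346,1.3378,1.4978],(.0911,1.1505,.2051),(3.1368,-.5356,1.4965)),
([1.4211,.9977,.2214,.0472,1.2111,1.4962],(.0919,1.1826,.2909),(3.1358,-.7129,1.4976))]
E=lambda ax,a:Ro.from_euler(ax,a).as_matrix()
def fk(j,p,sg=1):
    h,L1,L2,e,L3,d,a=p
    R1=E('z',j[0]);R2=R1@E('y',j[1]);R3=R1@E('y',j[1]+j[2])
    R4=R3@E('z',sg*j[3])@E('y',j[4]);R=R4@E('z',j[5]+np.pi/2)
    P=R1@[a,d,h]+R2@[0,0,L1]+R3@[e,0,L2]+R4@[0,0,L3]
    return P,R
best={}
for sg in(1,-1):
    f=lambda p:np.r_[np.concatenate([fk(j,p,sg)[0]-x for j,x,o in D]),0.01*(p[6])]
    o=least_squares(f,[.3,.4,.4,0,.2,.07,0]);
    rr=[np.linalg.norm((Ro.from_matrix(fk(j,o.x,sg)[1]).inv()*Ro.from_euler('xyz',oo)).as_rotvec()) for j,x,oo in D]
    best[sg]=o.x
    if __name__=="__main__":print(sg,np.round(o.x,4),abs(o.fun).max(),np.round(rr,4))
P=best[1]
lim=np.array([[-2.89,2.89],[-.75,2.08],[.22,2.7],[-1.18,4.32],[.11,2.71],[-2.7,2.7]])
def ik(x,R,j0,sg=1):
    def f(j):
        p,r=fk(j,best[sg],sg);return np.r_[(p-x)*5,(Ro.from_matrix(R.T@r)).as_rotvec()]
    o=least_squares(f,np.clip(j0,lim[:,0]+.001,lim[:,1]-.001),bounds=(lim[:,0],lim[:,1]))
    return o.x,abs(o.fun).max()
E
python3 kin.py
cat > path.py <<'E'
from kin import *
q=np.load('fit.npz')['q']
R=Ro.from_euler('xyz',[3.1358,-.7129,1.4976]).as_matrix()
for sg in(1,-1):
    j=np.array(D[-1][0])
    for x in[(.1,1.0,.3),(.2,.7,.35),(.35,.4,.35),(.4,0,.35),(.4,-.25,.35),(.42,-.3,.02),(.43,-.25,.02),(.5,-.1,.02),(.5,0,.02),(.5,.05,.02)]:
        j,e=ik(np.array(x),R,j,sg);print(sg,x,np.round(j,2),round(e,4))
E
python3 path.py
```

```text
1 [ 1.360e-01  6.301e-01  4.214e-01  5.990e-02  3.646e-01  6.940e-02
 -5.000e-04] 4.538024957606579e-05 [0.     0.0001 0.0001 0.     0.0001 0.0001]
-1 [0.1406 0.6269 0.4191 0.0665 0.36   0.0801 0.0038] 0.020830002981429382 [0.     0.0007 0.008  0.0158 0.0693 0.0945]
1 (0.1, 1.0, 0.3) [1.38 0.58 1.05 0.1  0.8  1.41] 0.0
1 (0.2, 0.7, 0.35) [1.06 0.14 1.61 0.4  0.77 0.93] 0.0
1 (0.35, 0.4, 0.35) [ 0.27 -0.06  1.83  0.72  1.2   0.13] 0.0
1 (0.4, 0, 0.35) [-0.71  0.07  1.7   0.57  1.81 -0.62] 0.0
1 (0.4, -0.25, 0.35) [-1.02  0.33  1.36  0.44  2.03 -0.87] 0.0
1 (0.42, -0.3, 0.02) [-1.03  0.68  1.63  0.39  1.45 -1.13] 0.0
1 (0.43, -0.25, 0.02) [-0.98  0.65  1.71  0.43  1.39 -1.12] 0.0
1 (0.5, -0.1, 0.02) [-0.73  0.6   1.84  0.58  1.24 -1.  ] 0.0
1 (0.5, 0, 0.02) [-0.59  0.55  1.96  0.68  1.13 -0.97] 0.0
1 (0.5, 0.05, 0.02) [-0.51  0.54  2.    0.74  1.08 -0.95] 0.0
-1 (0.1, 1.0, 0.3) [ 1.36  0.59  1.04 -0.12  0.81  1.39] 0.0
-1 (0.2, 0.7, 0.35) [ 1.04  0.14  1.61 -0.42  0.78  0.91] 0.0
-1 (0.35, 0.4, 0.35) [ 0.25 -0.07  1.83 -0.72  1.22  0.12] 0.0
-1 (0.4, 0, 0.35) [-0.73  0.06  1.7  -0.57  1.82 -0.64] 0.0
-1 (0.4, -0.25, 0.35) [-1.04  0.32  1.36 -0.44  2.03 -0.88] 0.0
-1 (0.42, -0.3, 0.02) [-1.05  0.69  1.63 -0.38  1.45 -1.14] 0.0
-1 (0.43, -0.25, 0.02) [-0.99  0.65  1.71 -0.42  1.39 -1.13] 0.0
-1 (0.5, -0.1, 0.02) [-0.75  0.61  1.84 -0.57  1.25 -1.01] 0.0
-1 (0.5, 0, 0.02) [-0.6   0.56  1.96 -0.68  1.13 -0.98] 0.0
-1 (0.5, 0.05, 0.02) [-0.52  0.54  2.   -0.73  1.08 -0.97] 0.0
```

```bash
cat >> h.py <<'E'
Q=np.load('fit.npz')['q']; B0=np.load('fit.npz')['b']
def W(p,q=Q):
    c,s=np.cos(q[2]),np.sin(q[2]);return np.array([q[0]+c*p[0]-s*p[1],q[1]+s*p[0]+c*p[1],p[2]])
def L(P,q=Q):
    c,s=np.cos(q[2]),np.sin(q[2]);d=np.array(P)-[q[0],q[1],0];return np.array([c*d[0]+s*d[1],-s*d[0]+c*d[1],d[2]])
def tool(dW,st=None):
    st=st or arm.sense();R=Ro.from_euler('xyz',st["orientation"]).as_matrix();return R.T@np.array(dW)*100
def go(p):  # stainer-frame TCP target -> tool cm
    st=arm.sense();return np.round(tool(W(p)-np.array(st["eef_pos"]),st),2)
E
python3 - <<'E'
from kin import *; from h import W,arm,tool
R=Ro.from_euler('xyz',[3.1358,-.7129,1.4976]).as_matrix()
tgt=W((-.36,.063,.02));print(tgt)
j=np.array(D[-1][0]);x=np.array(D[-1][1])
for wp in([.3,.3,.40],[.33,-.28,.32],tgt):
    wp=np.array(wp);n=int(np.ceil(np.linalg.norm(wp-x)/.06))
    print("tool cm",wp,np.round(tool(wp-x),1),n)
    for k in range(1,n+1):
        jn,e=ik(x+(wp-x)*k/n,R,j);print(np.round(jn,2),round(e,3),round(abs((jn-j)/.125/np.array([2.57,2.57,3.14,3.14,3.14,3.14])).max(),2));j=jn
    x=wp
E
```

```text
[ 0.41678668 -0.28595161  0.02      ]
tool cm [0.3 0.3 0.4] [-58.3  27.6 -64.7] 16
[1.4  0.83 0.56 0.07 1.03 1.46] 0.0 0.87
[1.37 0.72 0.79 0.1  0.93 1.42] 0.0 0.57
[1.34 0.62 0.96 0.13 0.86 1.37] 0.0 0.45
[1.31 0.52 1.11 0.17 0.81 1.31] 0.0 0.38
[1.27 0.44 1.24 0.21 0.77 1.24] 0.0 0.33
[1.22 0.36 1.36 0.26 0.75 1.17] 0.0 0.29
[1.17 0.28 1.46 0.31 0.74 1.09] 0.0 0.26
[1.1  0.2  1.55 0.37 0.75 0.99] 0.0 0.24
[1.03 0.12 1.62 0.43 0.78 0.89] 0.0 0.25
[0.94 0.05 1.69 0.48 0.83 0.79] 0.0 0.28
[ 0.83 -0.02  1.74  0.54  0.89  0.67] 0.0 0.34
[ 0.7  -0.08  1.79  0.59  0.98  0.55] 0.0 0.4
[ 0.55 -0.14  1.82  0.64  1.09  0.43] 0.0 0.48
[ 0.37 -0.18  1.83  0.68  1.22  0.29] 0.0 0.55
[ 0.17 -0.21  1.84  0.7   1.36  0.15] 0.0 0.61
[-0.03 -0.22  1.83  0.71  1.51  0.01] 0.0 0.62
tool cm [ 0.33 -0.28  0.32] [-48.8   7.4 -31.6] 10
[-0.23 -0.23  1.85  0.7   1.63 -0.15] 0.0 0.64
[-0.43 -0.21  1.86  0.67  1.73 -0.32] 0.0 0.6
[-0.59 -0.17  1.85  0.63  1.81 -0.47] 0.0 0.52
[-0.73 -0.12  1.83  0.57  1.86 -0.61] 0.0 0.43
[-0.84 -0.06  1.8   0.52  1.9  -0.72] 0.0 0.35
[-0.93  0.01  1.75  0.48  1.92 -0.82] 0.0 0.28
[-1.    0.08  1.69  0.44  1.94 -0.89] 0.0 0.23
[-1.06  0.16  1.62  0.4   1.95 -0.95] 0.0 0.24
[-1.11  0.24  1.54  0.38  1.97 -0.99] 0.0 0.25
[-1.15  0.32  1.44  0.36  2.   -1.02] 0.0 0.25
tool cm [ 0.41678668 -0.28595161  0.02      ] [-19.6   8.6  22.8] 6
[-1.12  0.36  1.5   0.36  1.9  -1.04] 0.0 0.27
[-1.1   0.41  1.56  0.36  1.8  -1.06] 0.0 0.26
[-1.08  0.47  1.6   0.36  1.7  -1.08] 0.0 0.25
[-1.06  0.53  1.63  0.37  1.6  -1.1 ] 0.0 0.24
[-1.05  0.6   1.65  0.38  1.51 -1.12] 0.0 0.23
[-1.03  0.67  1.66  0.4   1.43 -1.14] 0.0 0.22
```

{"name": "play_rows", "arguments": {"rows": [[-3.6, 1.7, -4], [-7.2, 3.4, -8], [-10.8, 5.1, -12], [-14.4, 6.8, -16], [-18, 8.5, -20]], "claw": 6}}

```text
$.rows[0]: bad value
```

{"name": "play_rows", "arguments": {"rows": [[-3.6, 1.7, -4, 0], [-7.2, 3.4, -8, 0], [-10.8, 5.1, -12, 0], [-14.4, 6.8, -16, 0], [-18, 8.5, -20, 0]], "claw": 6}}

```text
time: 8.9
eef_pos: [0.1563, 0.9078, 0.3256]
orientation: [3.135, -0.714, 1.498]
contact_force: [0.6, -0.2, 0.5]
opening: 0.06
```

{"name": "play_rows", "arguments": {"rows": [[-4, 1.9, -4.4, 0], [-8, 3.8, -8.8, 0], [-12, 5.7, -13.2, 0], [-16, 7.6, -17.6, 0], [-20, 9.5, -22, 0]]}}

```text
time: 9.52
eef_pos: [0.2278, 0.6064, 0.3614]
orientation: [3.134, -0.714, 1.499]
contact_force: [1.3, -0.2, -0.4]
opening: 0.06
```

{"name": "play_rows", "arguments": {"rows": [[-4, 1.9, -4.4, 0], [-8, 3.8, -8.8, 0], [-12, 5.7, -13.2, 0], [-16, 7.6, -17.6, 0], [-20, 9.5, -22, 0]]}}

```text
time: 10.15
eef_pos: [0.2993, 0.305, 0.3974]
orientation: [3.131, -0.713, 1.501]
contact_force: [1.2, -0.1, 0.4]
opening: 0.0599
```

```bash
python3 s.py; python3 -c "
from h import *
print(tool(np.array([.33,-.28,.32])-arm.sense()['eef_pos']))"
```

```text
time 10.15
joints [-0.0069 -0.2241  1.836   0.7133  1.4881  0.0209]
eef_pos [0.2993 0.305  0.3974]
orientation [ 3.1312 -0.713   1.5008]
contact_force [ 1.1727 -0.1234  0.4068]
opening 0.0599
[[ 0.053  0.997  0.056]
 [ 0.755 -0.077  0.652]
 [ 0.654  0.008 -0.756]]
[-49.04531478   7.49302269 -32.09795215]
```

{"name": "play_rows", "arguments": {"rows": [[-5, 0.8, -3.2, 0], [-10, 1.5, -6.4, 0], [-15, 2.3, -9.6, 0], [-20, 3, -12.8, 0], [-25, 3.8, -16, 0]]}}

```text
time: 10.78
eef_pos: [0.315, 0.0088, 0.3543]
orientation: [3.133, -0.711, 1.498]
contact_force: [1.0, 0.2, 0.9]
opening: 0.0599
```

{"name": "play_rows", "arguments": {"rows": [[-5, 0.8, -3.2, 0], [-10, 1.5, -6.4, 0], [-15, 2.3, -9.6, 0], [-20, 3, -12.8, 0], [-25, 3.8, -16, 0]]}}

```text
time: 11.4
eef_pos: [0.3306, -0.287, 0.3117]
orientation: [3.135, -0.711, 1.498]
contact_force: [0.8, 0.2, 0.5]
opening: 0.06
```

```bash
python3 s.py; python3 -c "
from h import *
print(go((-.36,.063,.03)))"
```

```text
time 11.4
joints [-1.1499  0.3319  1.4425  0.3529  1.9894 -1.0339]
eef_pos [ 0.3306 -0.287   0.3117]
orientation [ 3.1347 -0.7114  1.4976]
contact_force [0.7504 0.2124 0.5052]
opening 0.06
[[ 0.055  0.997  0.055]
 [ 0.755 -0.078  0.651]
 [ 0.653  0.005 -0.757]]
[-17.84   8.43  21.88]
```

{"name": "play_rows", "arguments": {"rows": [[-3.6, 1.7, 4.4, 0], [-7.2, 3.4, 8.8, 0], [-10.8, 5.1, 13.2, 0], [-14.4, 6.8, 17.5, 0], [-17.8, 8.4, 21.9, 0]]}}

```text
time: 12.02
eef_pos: [0.4172, -0.2835, 0.0285]
orientation: [3.134, -0.71, 1.498]
contact_force: [0.6, 0.2, 0.5]
opening: 0.0596
```

```bash
cat > look.py <<'E'
import sys
from h import *
s=arm.sense()
for c in sys.argv[2:]:
    im=arm.capture(c); cv2.imwrite(f"pics/{c}{sys.argv[1]}.png",im[:,:,::-1])
    if c!="wrist":
        x0,y0=(200,130) if c=="top" else (170,90)
        cv2.imwrite(f"pics/{c}{sys.argv[1]}c.png",cv2.resize(im[y0:y0+200,x0:x0+260,::-1],None,fx=3,fy=3,interpolation=cv2.INTER_CUBIC))
print("t",s["time"],"TCP lane",np.round(L(s["eef_pos"]),4),"F",np.round(s["contact_force"],1))
E
python3 look.py 1 wrist top scene
```

```text
t 12.025 TCP lane [-0.3576  0.0628  0.0285] F [0.6 0.2 0.5]
```

View pics/wrist1.png

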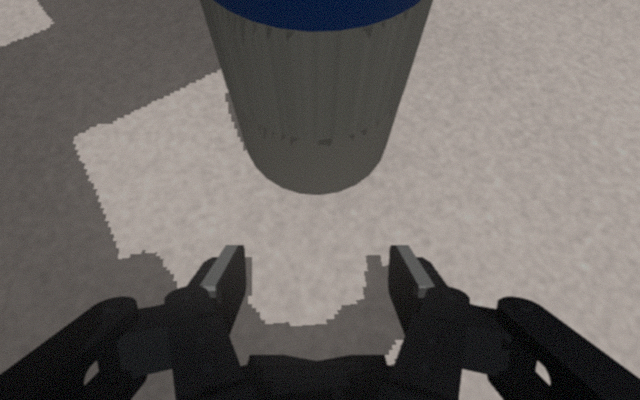

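View pics/scene1.png

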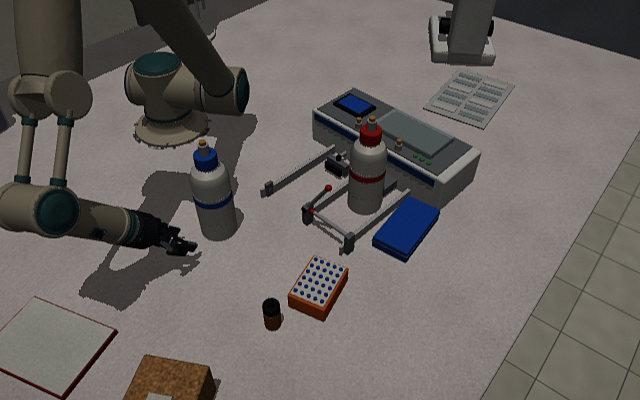

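View pics/top1.png

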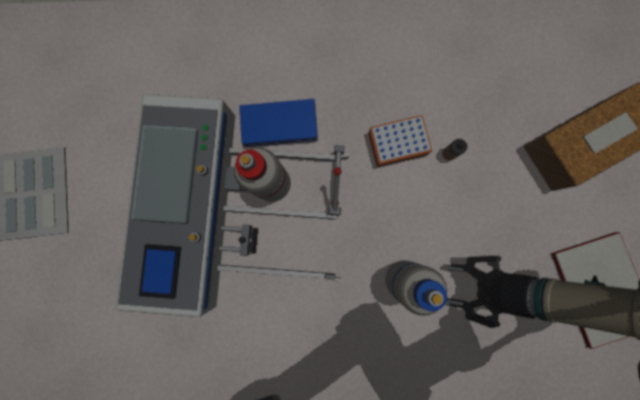

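```bash
python3 -c "
from h import *
print(go((-.32,.063,.013)))"
```

```text
[1.64 0.16 3.55]
```

{"name": "play_rows", "arguments": {"rows": [[0.4, 0, 0.9, 0], [0.8, 0, 1.8, 0], [1.2, 0.1, 2.7, 0], [1.6, 0.1, 3.5, 0], [1.6, 0.1, 3.5, 0]]}}

```text
time: 12.8
eef_pos: [0.4199, -0.247, 0.0143]
orientation: [3.136, -0.714, 1.498]
contact_force: [0.1, 0.7, -0.3]
opening: 0.0603
```

```bash
python3 look.py 2 wrist; python3 -c "
from h import *
print(go((-.28,.040,.013)))"
```

```text
t 12.8 TCP lane [-0.3209  0.0631  0.0143] F [ 0.1  0.7 -0.3]
[3.04 2.3  2.81]
```

View pics/wrist2.png

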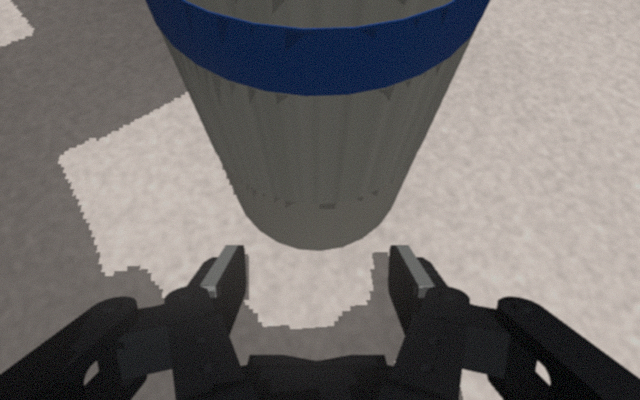

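{"name": "play_rows", "arguments": {"rows": [[0.25, 0, 0.2, 0], [0.5, 0, 0.4, 0], [0.7, 0, 0.6, 0], [0.9, 0, 0.8, 0], [1.15, 0, 1.0, 0]]}}

```text
time: 13.48
eef_pos: [0.4213, -0.2326, 0.0141]
orientation: [3.136, -0.713, 1.498]
contact_force: [-0.2, -0.7, -0.4]
opening: 0.0599
```

```bash
python3 look.py 3 wrist; python3 -c "
from h import *
print(go((-.28,.046,.013)))"
```

```text
t 13.475 TCP lane [-0.3064  0.0629  0.0141] F [-0.2 -0.7 -0.4]
[1.87 1.71 1.79]
```

View pics/wrist3.png

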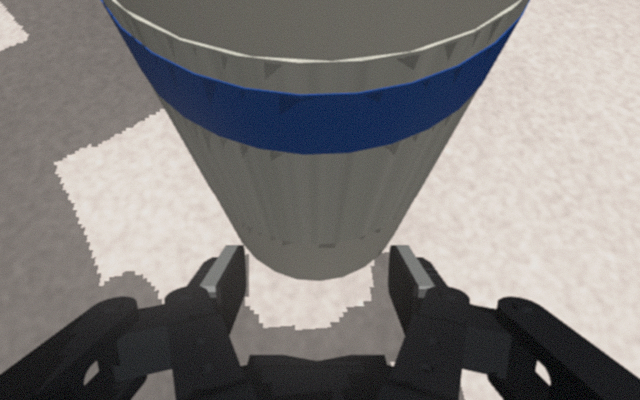

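{"name": "play_rows", "arguments": {"rows": [[0.2, 0, 0.15, 0], [0.4, 0, 0.3, 0], [0.55, 0, 0.5, 0], [0.7, 0, 0.6, 0], [0.8, 0, 0.7, 0]]}}

```text
time: 14.15
eef_pos: [0.4224, -0.2237, 0.0138]
orientation: [3.134, -0.71, 1.498]
contact_force: [-1.2, -5.8, 1.8]
opening: 0.0598
```

```bash
python3 look.py 4 wrist; python3 -c "
from h import *
print(go((-.28,.053,.013)))"
```

```text
t 14.15 TCP lane [-0.2975  0.0624  0.0138] F [-1.2 -5.8  1.8]
[1.24 0.95 1.19]
```

View pics/wrist4.png

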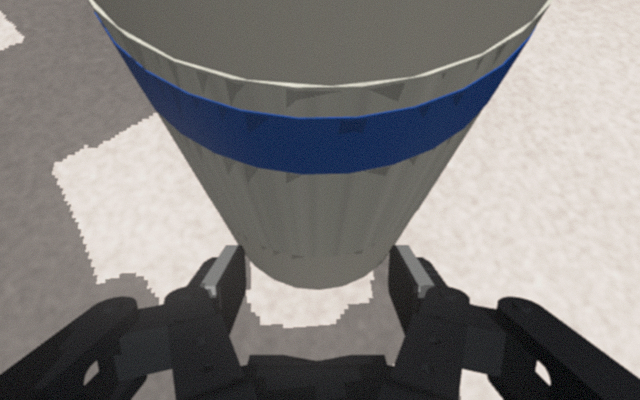

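{"name": "play_rows", "arguments": {"rows": [[0.3, 0.24, 0.26, 0], [0.6, 0.48, 0.52, 0], [0.9, 0.72, 0.78, 0], [1.2, 0.96, 1.04, 0], [1.5, 1.2, 1.3, 0]]}}

```text
time: 14.82
eef_pos: [0.4355, -0.2029, 0.0139]
orientation: [3.136, -0.713, 1.498]
contact_force: [-2.3, -4.0, -0.6]
opening: 0.0598
```

```bash
python3 look.py 5 wrist scene
```

```text
t 14.825 TCP lane [-0.2757  0.0511  0.0139] F [-2.3 -4.  -0.6]
```

View pics/wrist5.png

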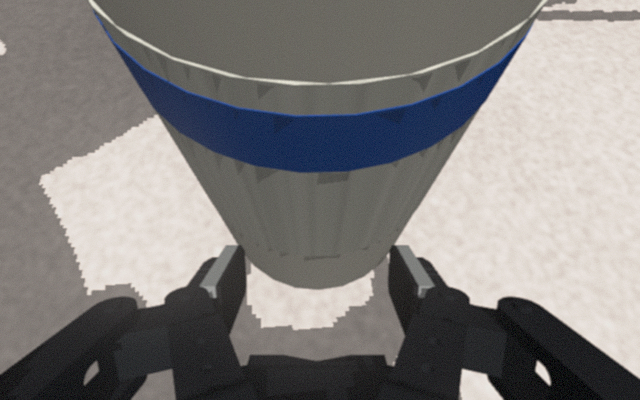

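View pics/scene5c.png

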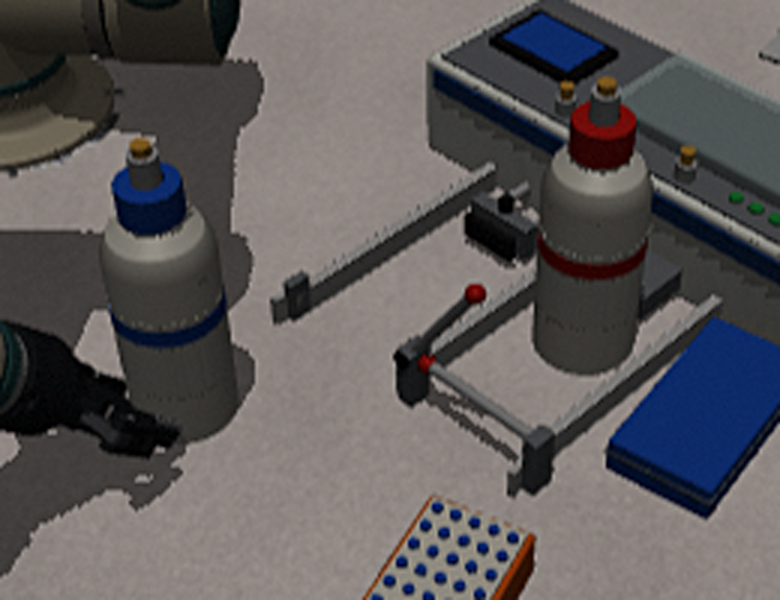

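{"name": "play_rows", "arguments": {"rows": [[0.4, 0.33, 0.34, 0], [0.8, 0.66, 0.69, 0], [1.2, 1.0, 1.03, 0], [1.6, 1.33, 1.38, 0], [2.0, 1.67, 1.72, 0]]}}

```text
time: 15.55
eef_pos: [0.4545, -0.1778, 0.0141]
orientation: [3.136, -0.713, 1.498]
contact_force: [-1.8, -4.0, -1.5]
opening: 0.0597
```

{"name": "play_rows", "arguments": {"rows": [[0.4, 0.33, 0.34, 0], [0.8, 0.66, 0.69, 0], [1.2, 1.0, 1.03, 0], [1.6, 1.33, 1.38, 0], [2.0, 1.67, 1.72, 0]]}}

```text
time: 16.18
eef_pos: [0.4731, -0.1529, 0.0143]
orientation: [3.136, -0.713, 1.498]
contact_force: [-1.8, -2.1, -2.2]
opening: 0.0599
```

```bash
python3 look.py 6 wrist top; python3 -c "
from h import *
print(go((-.197,.001,.013)))"
```

```text
t 16.175 TCP lane [-0.2228  0.0176  0.0143] F [-1.8 -2.1 -2.2]
[1.8  1.65 1.78]
```

View pics/wrist6.png

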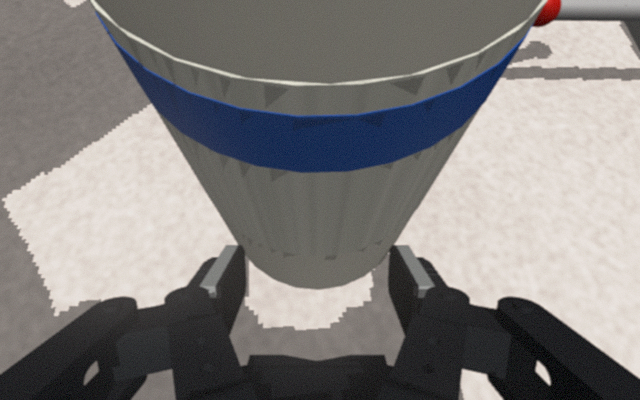

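View pics/top6c.png

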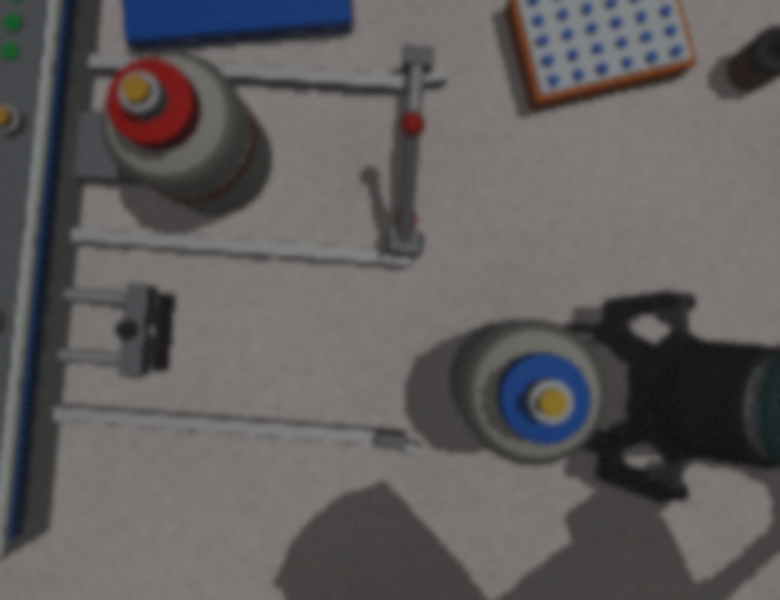

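Run:
```python
from h import *
s=arm.sense();R=Ro.from_euler('xyz',s["orientation"]).as_matrix();p0=np.array(s["eef_pos"])
cal=arm.get_calibration("top");K=np.array(cal["K"]);Rc=np.array(cal["R"]);t=np.array(cal["t"])
T=lambda p:(200+p[0]/3-.33,130+p[1]/3-.33)
for p in[(610,305),(650,296),(692,298),(685,335),(605,475),(640,492),(662,497),(685,485),(600,330),(600,445)]:
    d=Rc.T@np.linalg.solve(K,[*T(p),1.]);o=-Rc.T@t
    o2=R.T@(o-p0);d2=R.T@d
    for xx in(0.012,):
        l=(xx-o2[0])/d2[0];q=o2+d2*l;print(p,"tool mm",np.round(q*1000),"lane mm",np.round(L(R@q+p0)*1000))
b=ray("top",T((551,402)),.262);print("bottle lane",L(b)*1000)
```

```text
(610, 305) tool mm [ 12.  58. -57.] lane mm [-250.  -40.   66.]
(650, 296) tool mm [ 12.  65. -90.] lane mm [-272.  -47.   91.]
(692, 298) tool mm [  12.   64. -122.] lane mm [-293.  -47.  115.]
(685, 335) tool mm [  12.   41. -118.] lane mm [-290.  -23.  112.]
(605, 475) tool mm [ 12. -56. -59.] lane mm [-252.   74.   67.]
(640, 492) tool mm [ 12. -63. -88.] lane mm [-271.   81.   89.]
(662, 497) tool mm [  12.  -63. -105.] lane mm [-282.   81.  102.]
(685, 485) tool mm [  12.  -53. -122.] lane mm [-293.   71.  115.]
(600, 330) tool mm [ 12.  40. -49.] lane mm [-245.  -23.   60.]
(600, 445) tool mm [ 12. -37. -54.] lane mm [-249.   55.   63.]
bottle lane [-186.58240486   16.42634435  262.        ]
```

{"name": "play_rows", "arguments": {"rows": [[0.4, 0.33, 0.36, 0], [0.8, 0.66, 0.73, 0], [1.2, 1.0, 1.09, 0], [1.55, 1.35, 1.45, 0], [1.9, 1.7, 1.8, 0]]}}

```text
time: 16.9
eef_pos: [0.4914, -0.1283, 0.014]
orientation: [3.137, -0.714, 1.498]
contact_force: [-4.3, -6.0, 4.9]
opening: 0.0598
```

```bash
python3 look.py 7 wrist top; python3 -c "
from h import *
print(go((-.1,.000,.013)))"
```

```text
t 16.9 TCP lane [-0.1968  0.0015  0.014 ] F [-4.3 -6.   4.9]
[7.2  0.16 6.39]
```

View pics/top7c.png

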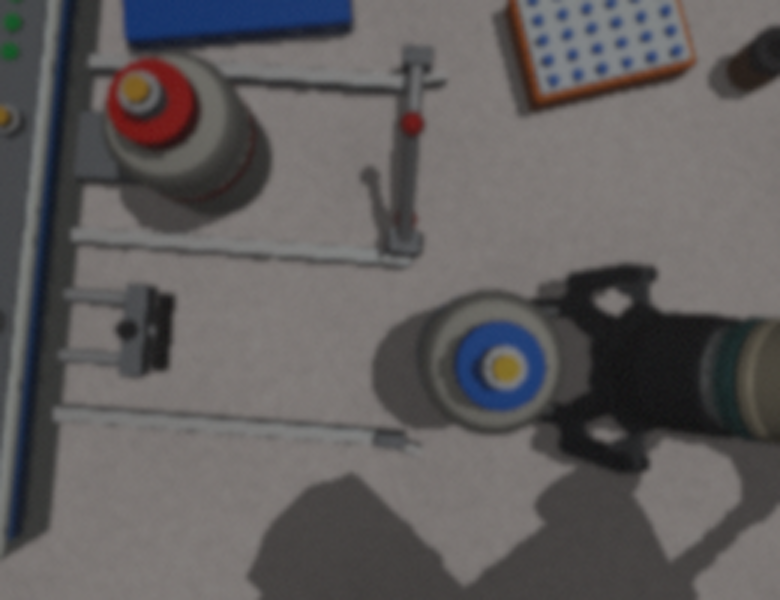

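{"name": "play_rows", "arguments": {"rows": [[0.4, 0.0, 0.34, 0], [0.85, 0.05, 0.74, 0], [1.3, 0.1, 1.13, 0], [1.75, 0.1, 1.52, 0], [2.2, 0.1, 1.9, 0]]}}

```text
time: 17.62
eef_pos: [0.4969, -0.1007, 0.0138]
orientation: [3.131, -0.711, 1.498]
contact_force: [0.1, -5.8, 2.6]
opening: 0.0599
```

{"name": "play_rows", "arguments": {"rows": [[0.45, 0.0, 0.39, 0], [0.9, 0.0, 0.78, 0], [1.35, 0, 1.17, 0], [1.8, 0, 1.56, 0], [2.25, 0, 1.95, 0]]}}

```text
time: 18.25
eef_pos: [0.4993, -0.071, 0.0138]
orientation: [3.131, -0.711, 1.498]
contact_force: [-1.0, -6.5, 3.2]
opening: 0.0606
```

```bash
python3 look.py 8 wrist top
```

```text
t 18.25 TCP lane [-0.1391 -0.0018  0.0138] F [-1.  -6.5  3.2]
```

View pics/top8c.png

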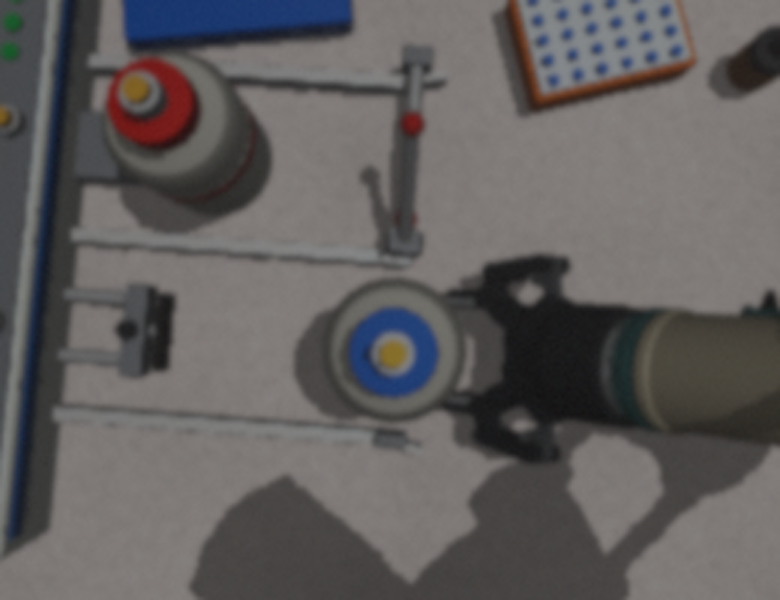

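View pics/wrist8.png

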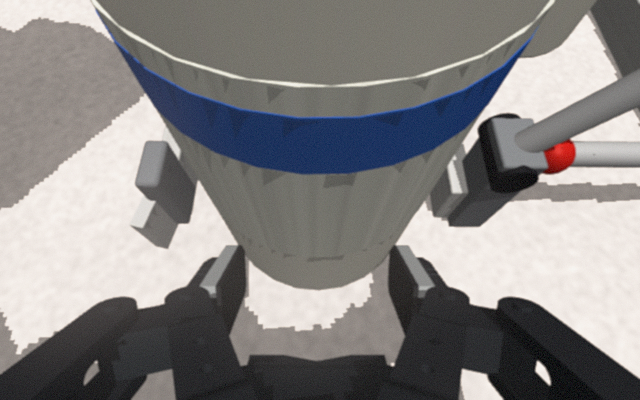

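{"name": "play_rows", "arguments": {"rows": [[0.45, 0.0, 0.39, 0], [0.9, 0.0, 0.78, 0], [1.35, 0, 1.17, 0], [1.8, 0, 1.56, 0], [2.25, 0, 1.95, 0]]}}

```text
time: 18.98
eef_pos: [0.5011, -0.0414, 0.0136]
orientation: [3.132, -0.711, 1.498]
contact_force: [-0.2, -6.3, 4.3]
opening: 0.0597
```

```bash
python3 look.py 9 wrist
```

```text
t 18.975 TCP lane [-0.1094 -0.0012  0.0136] F [-0.2 -6.3  4.3]
```

View pics/wrist9.png

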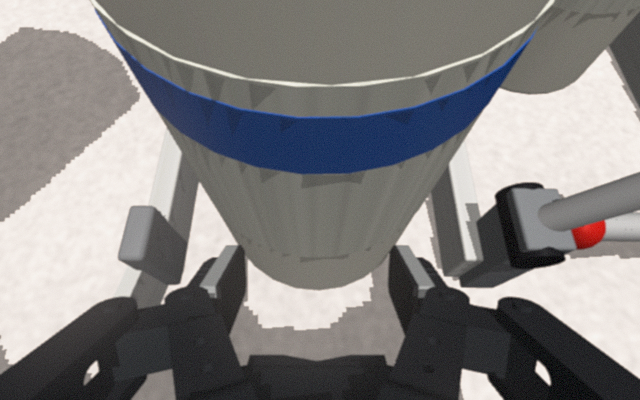

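{"name": "play_rows", "arguments": {"rows": [[0.4, -0.05, 0.34, 0], [0.8, -0.1, 0.69, 0], [1.2, -0.15, 1.03, 0], [1.6, -0.15, 1.38, 0], [2.0, -0.15, 1.72, 0]]}}

```text
time: 19.65
eef_pos: [0.5016, -0.0149, 0.0137]
orientation: [3.132, -0.712, 1.498]
contact_force: [-1.2, -7.4, 4.2]
opening: 0.0598
```

```bash
python3 look.py 10 wrist
```

```text
t 19.65 TCP lane [-0.0829  0.0004  0.0137] F [-1.2 -7.4  4.2]
```

View pics/wrist10.png

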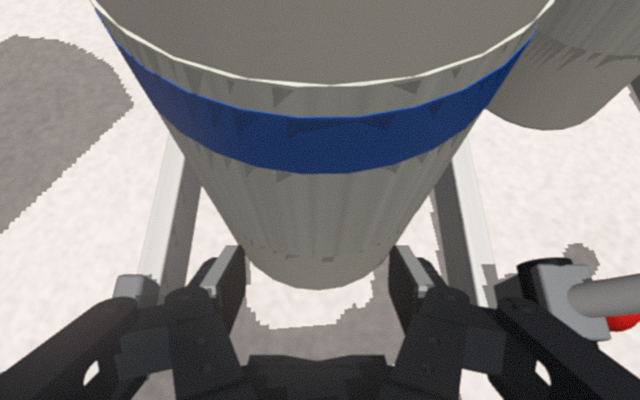

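{"name": "play_rows", "arguments": {"rows": [[0.4, 0, 0.3, 0], [0.8, 0, 0.65, 0], [1.2, 0, 1.0, 0], [1.6, 0, 1.35, 0], [2.0, 0, 1.65, 0]]}}

```text
time: 20.32
eef_pos: [0.5031, 0.0114, 0.0139]
orientation: [3.134, -0.712, 1.498]
contact_force: [-0.1, -4.1, 0.9]
opening: 0.0597
```

```bash
python3 look.py 11 wrist top
```

```text
t 20.325 TCP lane [-0.0567  0.0011  0.0139] F [-0.1 -4.1  0.9]
```

View pics/top11c.png

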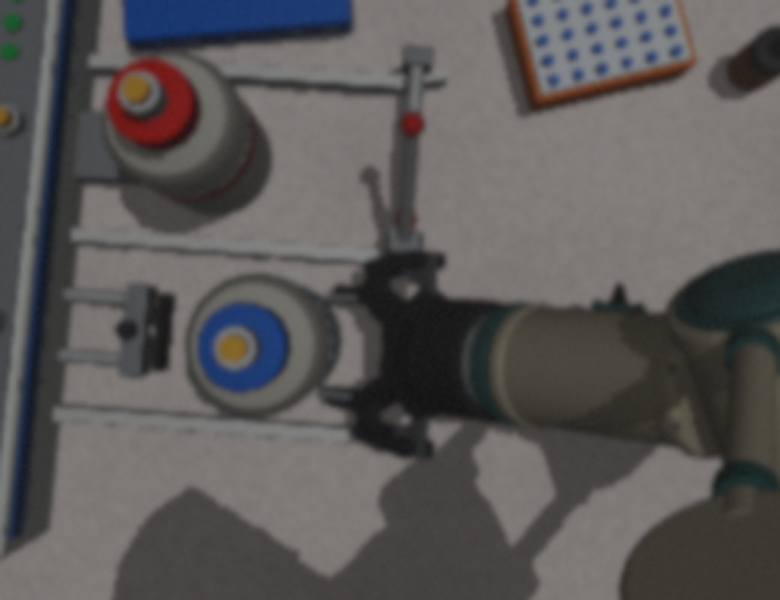

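View pics/wrist11.png

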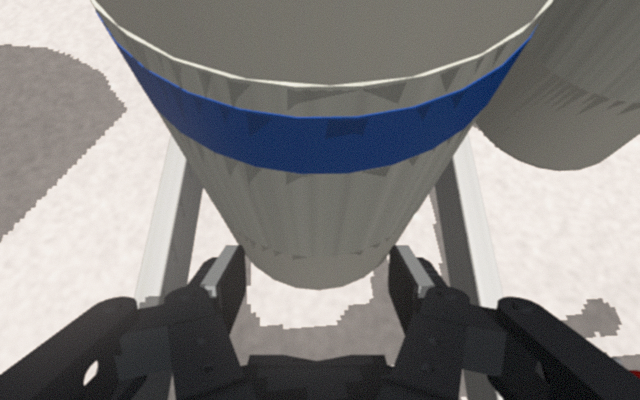

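Run:
```python
from h import *
T=lambda p:(200+p[0]/3-.33,130+p[1]/3-.33)
for p in((175,295),(171,365)):print("pad",L(ray("top",T(p),.034))*1000)
print("bottle",L(ray("top",T((233,348)),.262))*1000)
```

```text
pad [ 55.36095869 -27.14173298  34.        ]
pad [53.90159066 22.89532571 34.        ]
bottle [-23.22462041   0.55902893 262.        ]
```

{"name": "play_rows", "arguments": {"rows": [[0.4, 0, 0.32, 0], [0.8, 0, 0.67, 0], [1.1, 0, 0.92, 0], [1.4, 0, 1.18, 0], [1.6, 0, 1.35, 0]]}}

```text
time: 21.05
eef_pos: [0.5038, 0.0331, 0.014]
orientation: [3.136, -0.713, 1.498]
contact_force: [0.8, -4.6, 1.0]
opening: 0.0599
```

{"name": "play_rows", "arguments": {"rows": [[0.1, 0, 0.1, 0], [0.2, 0, 0.18, 0], [0.3, 0, 0.26, 0], [0.35, 0, 0.31, 0], [0.4, 0, 0.35, 0]]}}

```text
time: 21.68
eef_pos: [0.5041, 0.0383, 0.0141]
orientation: [3.136, -0.713, 1.498]
contact_force: [-0.2, -3.6, -0.4]
opening: 0.0602
```

```bash
python3 look.py 12 top
```

```text
t 21.675 TCP lane [-0.0298  0.0022  0.0141] F [-0.2 -3.6 -0.4]
```

View pics/top12c.png

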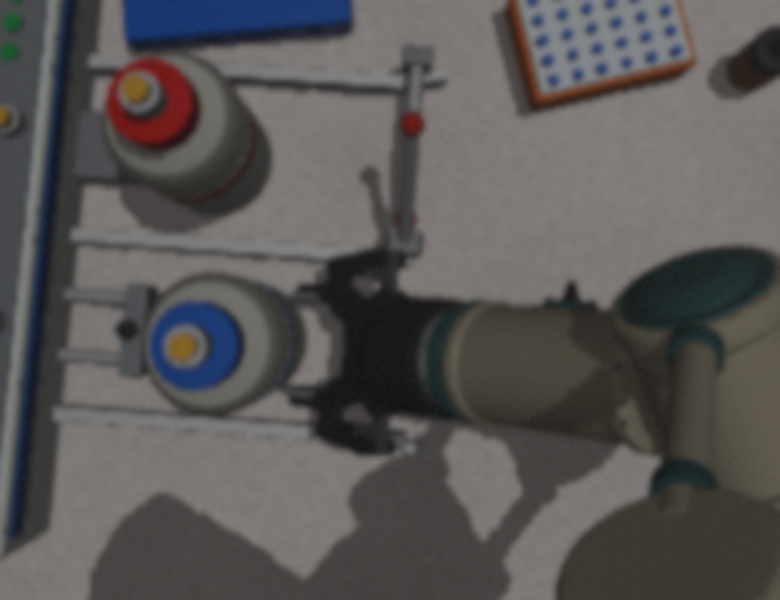

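{"name": "play_rows", "arguments": {"rows": [[0.08, 0, 0.06, 0], [0.15, 0, 0.13, 0], [0.22, 0, 0.19, 0], [0.3, 0, 0.26, 0], [0.3, 0, 0.26, 0]]}}

```text
time: 22.35
eef_pos: [0.5045, 0.0424, 0.0141]
orientation: [3.136, -0.713, 1.498]
contact_force: [0.4, -2.6, -1.2]
opening: 0.0601
```

{"name": "play_rows", "arguments": {"rows": [[0.05, 0, 0.04, 0], [0.1, 0, 0.08, 0], [0.15, 0, 0.13, 0], [0.2, 0, 0.17, 0], [0.2, 0, 0.17, 0]]}}

```text
time: 22.98
eef_pos: [0.5047, 0.0449, 0.0141]
orientation: [3.136, -0.713, 1.498]
contact_force: [-0.7, -3.8, -0.8]
opening: 0.0602
```

{"name": "play_rows", "arguments": {"rows": [[0.05, 0, 0.04, 0], [0.1, 0, 0.08, 0], [0.15, 0, 0.13, 0], [0.2, 0, 0.17, 0], [0.2, 0, 0.17, 0]]}}

```text
time: 23.6
eef_pos: [0.5049, 0.0475, 0.0142]
orientation: [3.136, -0.713, 1.498]
contact_force: [-0.0, -4.1, -0.5]
opening: 0.0603
```

{"name": "play_rows", "arguments": {"rows": [[0.05, 0, 0.04, 0], [0.1, 0, 0.08, 0], [0.15, 0, 0.13, 0], [0.2, 0, 0.17, 0], [0.2, 0, 0.17, 0]]}}

```text
time: 24.22
eef_pos: [0.5051, 0.0501, 0.0142]
orientation: [3.136, -0.713, 1.498]
contact_force: [-0.3, -2.9, -2.0]
opening: 0.0597
```

{"name": "play_rows", "arguments": {"rows": [[0.05, 0, 0.04, 0], [0.1, 0, 0.08, 0], [0.15, 0, 0.13, 0], [0.2, 0, 0.17, 0], [0.2, 0, 0.17, 0]]}}

```text
time: 24.85
eef_pos: [0.5054, 0.0526, 0.0142]
orientation: [3.136, -0.713, 1.498]
contact_force: [-0.4, -3.7, -2.1]
opening: 0.0601
```

{"name": "play_rows", "arguments": {"rows": [[0.05, 0, 0.05, 0], [0.1, 0, 0.1, 0], [0.15, 0, 0.14, 0], [0.19, 0, 0.18, 0], [0.19, 0, 0.18, 0]]}}

```text
time: 25.48
eef_pos: [0.5057, 0.0545, 0.014]
orientation: [3.135, -0.712, 1.499]
contact_force: [-1.3, -7.1, 0.7]
opening: 0.0599
```

{"name": "play_rows", "arguments": {"rows": [[0.05, 0, 0.05, 0], [0.1, 0, 0.1, 0], [0.15, 0, 0.14, 0], [0.19, 0, 0.18, 0], [0.19, 0, 0.18, 0]]}}

```text
time: 26.1
eef_pos: [0.5062, 0.0563, 0.0138]
orientation: [3.133, -0.71, 1.5]
contact_force: [-2.0, -10.4, 1.8]
opening: 0.0602
```

```bash
python3 look.py 13 top scene; python3 s.py
```

```text
t 26.1 TCP lane [-0.0116  0.0017  0.0138] F [ -2.  -10.4   1.8]
time 26.2
joints [-0.4897  0.5505  1.9996  0.7551  1.0634 -0.9541]
eef_pos [0.5062 0.0563 0.0139]
orientation [ 3.1334 -0.7102  1.4997]
contact_force [-2.4798 -9.8957  2.3005]
opening 0.0602
[[ 0.054  0.997  0.055]
 [ 0.756 -0.076  0.65 ]
 [ 0.652  0.006 -0.758]]
```

View pics/top13c.png

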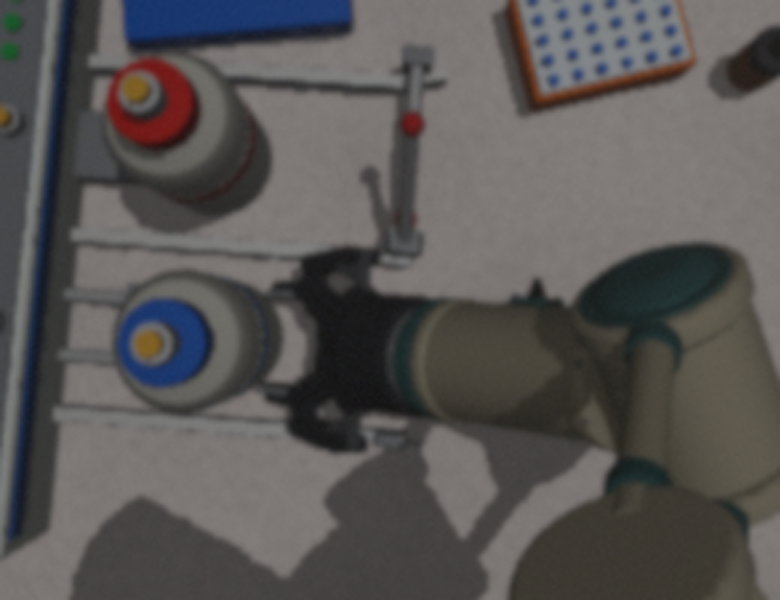

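View pics/scene13c.png

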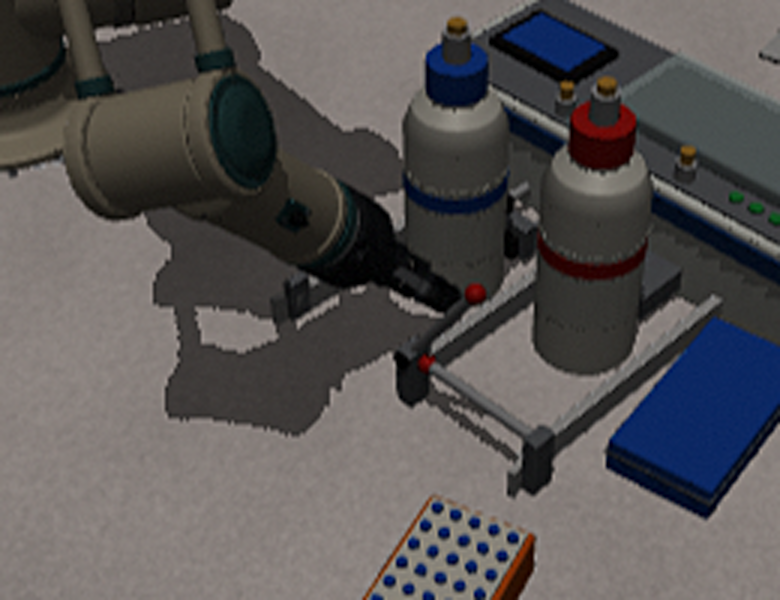

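{"name": "play_rows", "arguments": {"rows": [[0.03, 0, 0.02, 0], [0.06, 0, 0.04, 0], [0.08, 0, 0.06, 0], [0.11, 0, 0.08, 0], [0.11, 0, 0.08, 0]]}}

```text
time: 26.82
eef_pos: [0.5064, 0.0572, 0.0138]
orientation: [3.133, -0.709, 1.5]
contact_force: [-2.0, -12.9, 2.3]
opening: 0.0604
```

{"name": "play_rows", "arguments": {"rows": [[0.02, 0, 0.01, 0], [0.04, 0, 0.03, 0], [0.06, 0, 0.04, 0], [0.07, 0, 0.05, 0], [0.07, 0, 0.05, 0]]}}

```text
time: 27.45
eef_pos: [0.5065, 0.0577, 0.0138]
orientation: [3.132, -0.709, 1.5]
contact_force: [-3.0, -12.9, 2.4]
opening: 0.06
```

{"name": "play_rows", "arguments": {"rows": [[0.02, 0, 0.01, 0], [0.04, 0, 0.03, 0], [0.05, 0, 0.04, 0], [0.05, 0, 0.04, 0], [0.05, 0, 0.04, 0]]}}

```text
time: 28.08
eef_pos: [0.5066, 0.0578, 0.0138]
orientation: [3.132, -0.708, 1.501]
contact_force: [-3.0, -15.3, 3.8]
opening: 0.0601
```

Run:
```python
from h import *
F=[]
for i in range(3):
    s=arm.sense();F.append(s["contact_force"]);arm.capture("top" if i else "scene")
s=arm.sense();F.append(s["contact_force"]);print(np.round(F,1),s["eef_pos"],s["time"])
```

```text
[[ -3.  -15.3   3.8]
 [ -3.5 -16.1   4.4]
 [ -3.2 -15.8   4. ]
 [ -4.4 -16.1   4.8]] [0.50654091 0.05785504 0.01377948] 28.225
```

{"name": "play_rows", "arguments": {"rows": [[-0.08, 0, -0.06, 0], [-0.16, 0, -0.13, 0], [-0.24, 0, -0.2, 0], [-0.32, 0, -0.28, 0], [-0.4, 0, -0.35, 0]]}}

```text
time: 28.85
eef_pos: [0.5055, 0.0557, 0.0143]
orientation: [3.136, -0.714, 1.497]
contact_force: [0.2, -2.4, -0.7]
opening: 0.0601
```

{"name": "play_rows", "arguments": {"rows": [[-0.1, 0, -0.09, 0], [-0.2, 0, -0.17, 0], [-0.3, 0, -0.26, 0], [-0.4, 0, -0.35, 0], [-0.5, 0, -0.43, 0]]}}

```text
time: 29.48
eef_pos: [0.5049, 0.0489, 0.0143]
orientation: [3.136, -0.713, 1.498]
contact_force: [-0.5, 0.0, -0.6]
opening: 0.06
```

```bash
python3 look.py 14 top scene wrist
```

```text
t 29.475 TCP lane [-0.0191  0.0023  0.0143] F [-0.5  0.  -0.6]
```

View pics/wrist14.png

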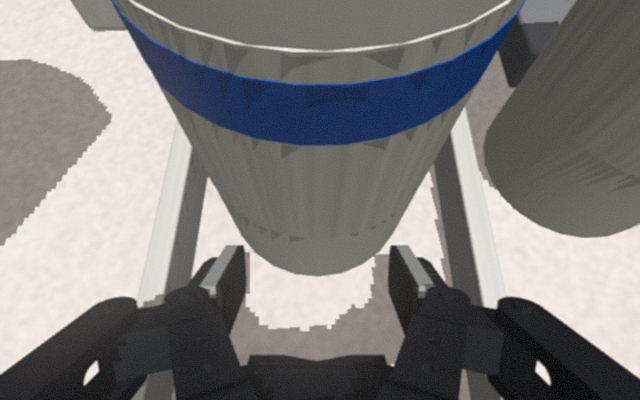

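View pics/top14c.png

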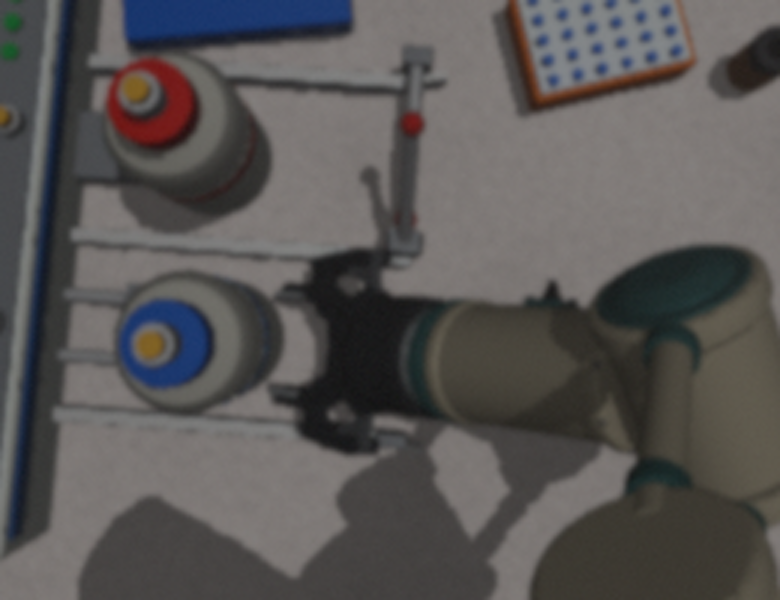

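{"name": "play_rows", "arguments": {"rows": [[-2, 0, -1.7, 0], [-6, 0, -5.2, 0], [-10, 0, -8.6, 0], [-14, 0, -12.1, 0], [-17, 0, -14.7, 0]]}}

```text
time: 30.25
eef_pos: [0.4878, -0.1777, 0.014]
orientation: [3.135, -0.712, 1.497]
contact_force: [0.5, 0.0, -0.9]
opening: 0.06
```

```bash
python3 look.py 15 top wrist; python3 -c "
from h import *
print(go((-.22,-.185,.115)))"
```

```text
t 30.25 TCP lane [-0.2463  0.001   0.014 ] F [ 0.5  0.  -0.9]
[ 8.73 18.55 -5.73]
```

View pics/wrist15.png

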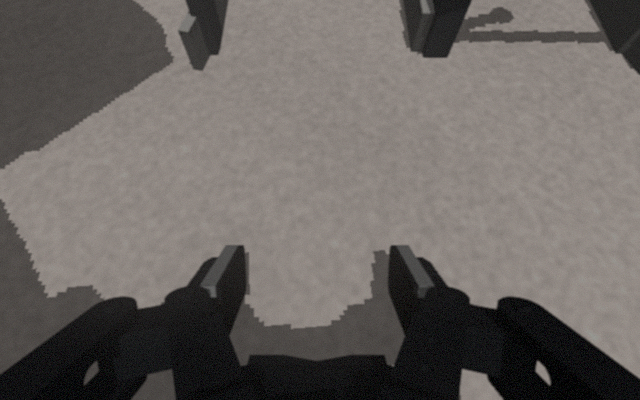

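View pics/top15c.png

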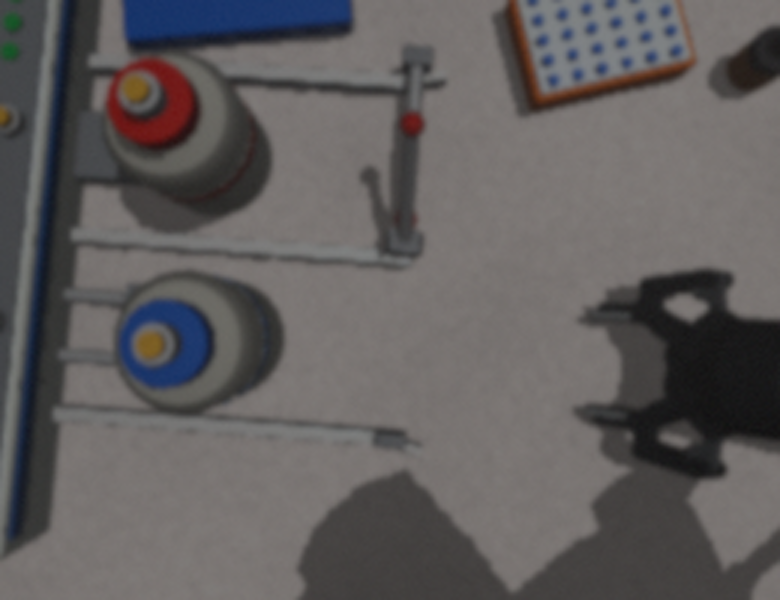

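{"name": "play_rows", "arguments": {"rows": [[3.2, 1, -3.8, 0], [5.5, 5, -6, 0], [6.6, 9.5, -6.2, 0], [7.7, 14, -6, 0], [8.7, 18.6, -5.7, 0]], "claw": 0}}

```text
time: 30.98
eef_pos: [0.6759, -0.1596, 0.1154]
orientation: [3.137, -0.714, 1.498]
contact_force: [0.1, -1.4, -1.0]
opening: 0.0002
```

```bash
python3 look.py 16 top wrist scene; python3 -c "
from h import *
print(go((-.098,-.185,.115)))"
```

```text
t 30.975 TCP lane [-0.2131 -0.185   0.1154] F [ 0.1 -1.4 -1. ]
[8.69 0.08 7.46]
```

View pics/wrist16.png

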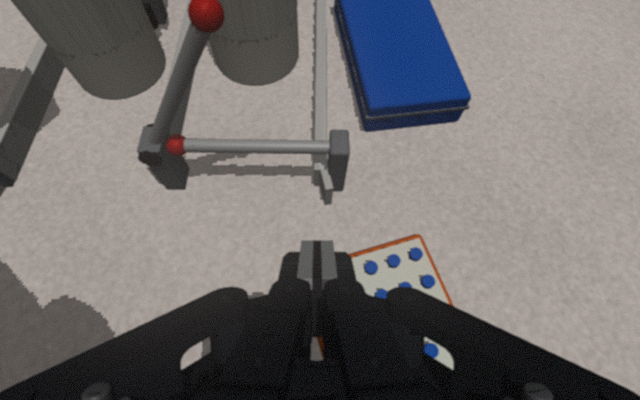

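View pics/top16c.png

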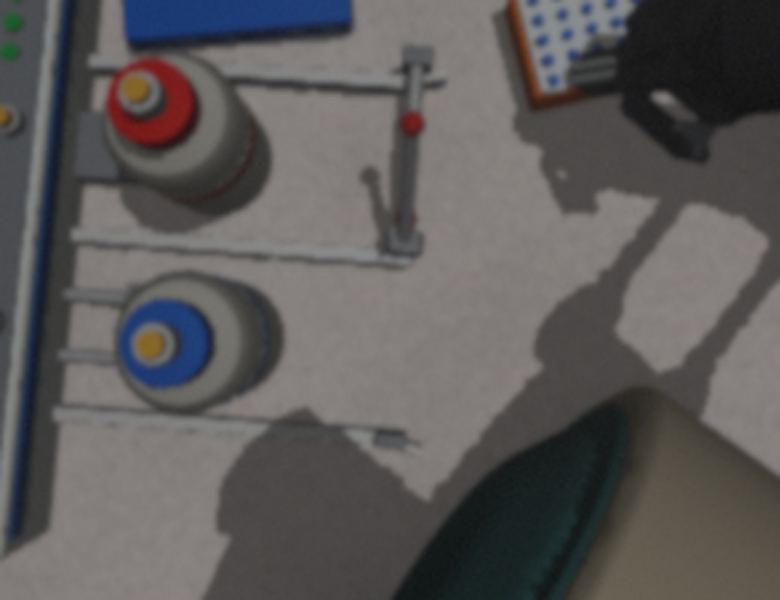

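View pics/scene16c.png

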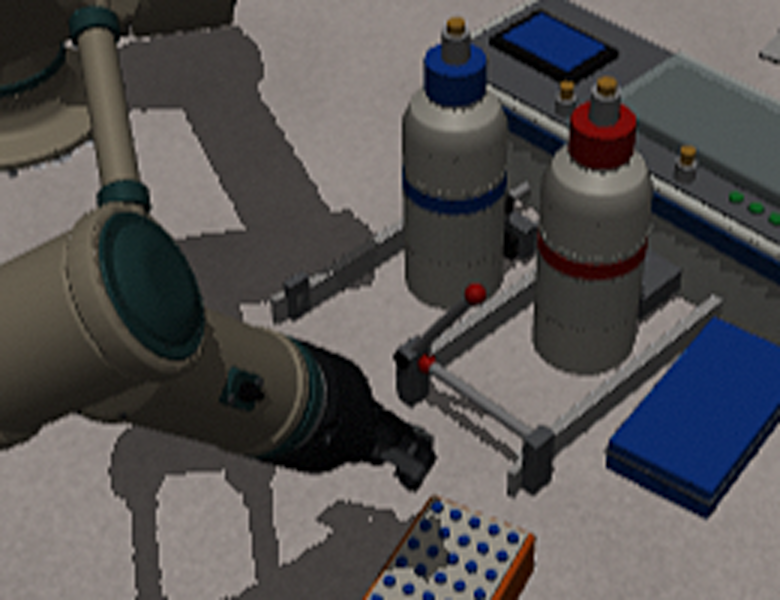

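{"name": "play_rows", "arguments": {"rows": [[1.8, 0, 1.5, 0], [3.6, 0, 3, 0], [5.4, 0, 4.6, 0], [7.2, 0, 6.1, 0], [8.7, 0.1, 7.5, 0]]}}

```text
time: 31.75
eef_pos: [0.6847, -0.0447, 0.1156]
orientation: [3.135, -0.713, 1.498]
contact_force: [1.5, 0.4, 0.2]
opening: -0.0001
```

```bash
python3 look.py 17 top wrist scene; python3 -c "
from h import *
print(go((-.098,-.1,.135)),go((-.098,-.0875,.152)))"
```

```text
t 31.75 TCP lane [-0.0978 -0.1844  0.1156] F [1.5 0.4 0.2]
[ 1.38 -8.44 -1.47] [ 2.5  -9.68 -2.75]
```

View pics/wrist17.png

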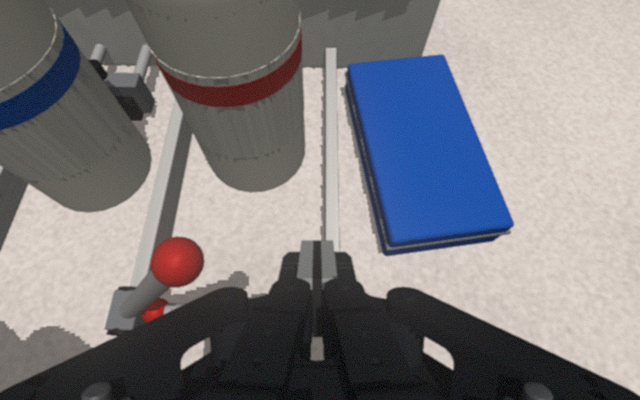

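View pics/scene17c.png

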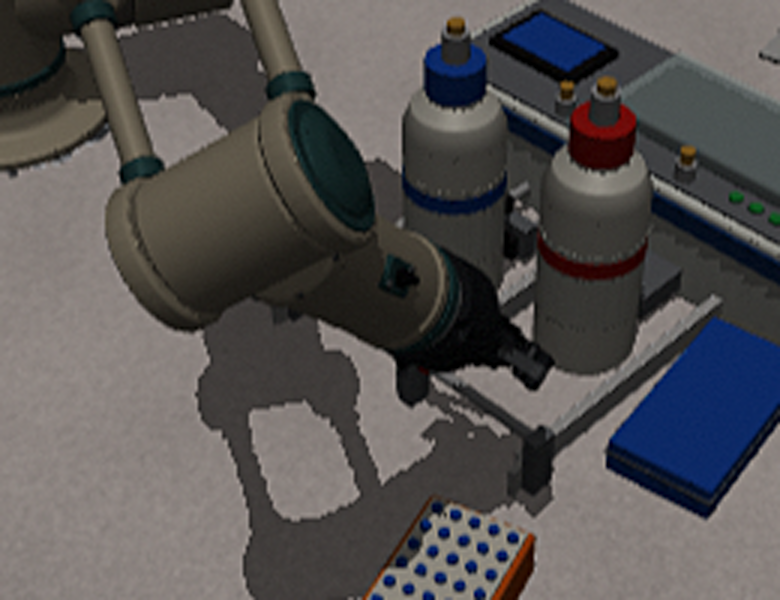

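{"name": "play_rows", "arguments": {"rows": [[0.2, -1.5, -0.2, 0], [0.5, -3, -0.4, 0], [0.7, -4.5, -0.7, 0], [1.0, -6, -1.0, 0], [1.3, -7.5, -1.4, 0]]}}

```text
time: 32.52
eef_pos: [0.6089, -0.0405, 0.1344]
orientation: [3.135, -0.713, 1.497]
contact_force: [-0.4, 0.4, -1.1]
opening: 0.0
```

```bash
python3 look.py 18 wrist; python3 -c "
from h import *
for p in((-88,142),(-57,138),(-34,127),(-16,109),(-3,87),(2,62)):print(go((-.098,p[0]/1000,p[1]/1000)))"
```

```text
t 32.525 TCP lane [-0.0997 -0.1086  0.1344] F [-0.4  0.4 -1.1]
[ 0.57 -1.85 -0.43]
[ 0.33 -4.95 -0.13]
[-0.38 -7.25  0.71]
[-1.55 -9.06  2.07]
[ -2.98 -10.36   3.74]
[ -4.61 -10.87   5.63]
```

View pics/wrist18.png

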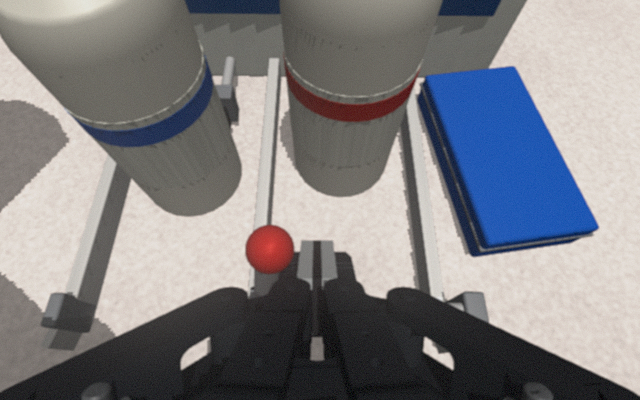

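{"name": "play_rows", "arguments": {"rows": [[0.57, -1.85, -0.43, 0], [0.5, -3.4, -0.3, 0], [0.33, -4.95, -0.13, 0], [0.0, -6.1, 0.25, 0], [-0.38, -7.25, 0.71, 0]]}}

```text
time: 33.2
eef_pos: [0.537, -0.0327, 0.1254]
orientation: [3.136, -0.713, 1.497]
contact_force: [0.6, -0.3, 0.4]
opening: 0.0002
```

```bash
python3 look.py 19 wrist scene; python3 -c "
from h import *
for p in((-34,127),(-16,109),(-3,87),(2,62)):print(go((-.098,p[0]/1000,p[1]/1000)))"
```

```text
t 33.2 TCP lane [-0.0978 -0.0363  0.1254] F [ 0.6 -0.3  0.4]
[ 0.11 -0.13 -0.19]
[-1.06 -1.93  1.18]
[-2.5  -3.23  2.84]
[-4.13 -3.73  4.73]
```

View pics/wrist19.png

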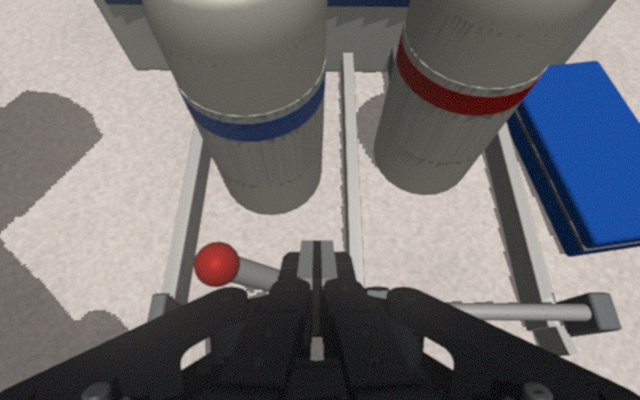

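View pics/scene19c.png

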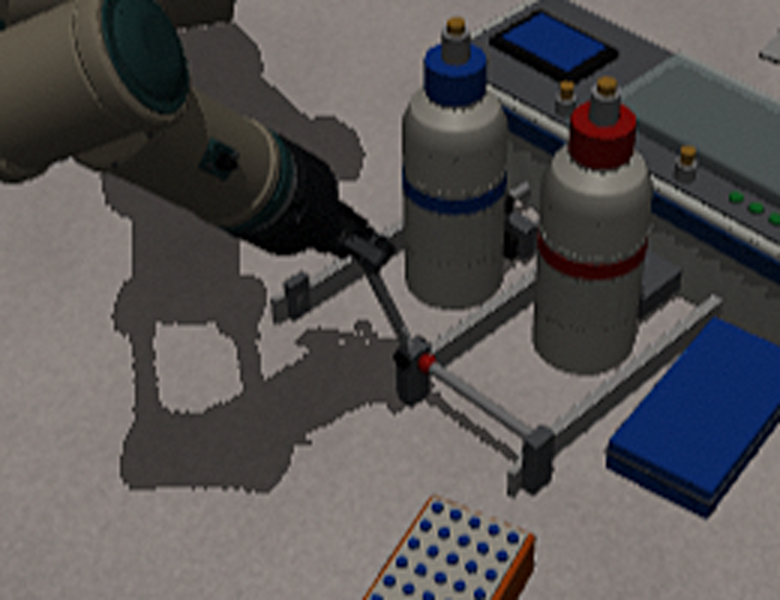

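{"name": "play_rows", "arguments": {"rows": [[-0.5, -1.0, 0.5, 0], [-1.06, -1.93, 1.18, 0], [-1.75, -2.65, 2.0, 0], [-2.5, -3.23, 2.84, 0], [-3.3, -3.55, 3.75, 0]]}}

```text
time: 33.92
eef_pos: [0.502, -0.0304, 0.0748]
orientation: [3.137, -0.713, 1.497]
contact_force: [-0.1, -0.3, 0.5]
opening: 0.0
```

```bash
python3 look.py 20 wrist scene; python3 -c "
from h import *
for p in((2,62),(2,58)):print(go((-.098,p[0]/1000,p[1]/1000)))"
```

```text
t 33.925 TCP lane [-0.0984 -0.0012  0.0748] F [-0.1 -0.3  0.5]
[-0.79 -0.28  0.94]
[-1.05 -0.28  1.24]
```

View pics/wrist20.png

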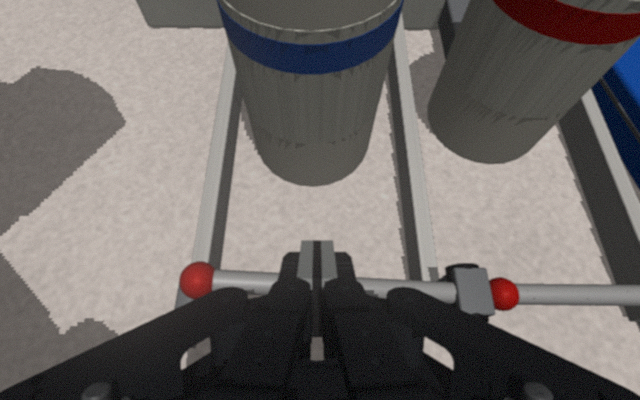

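View pics/scene20c.png

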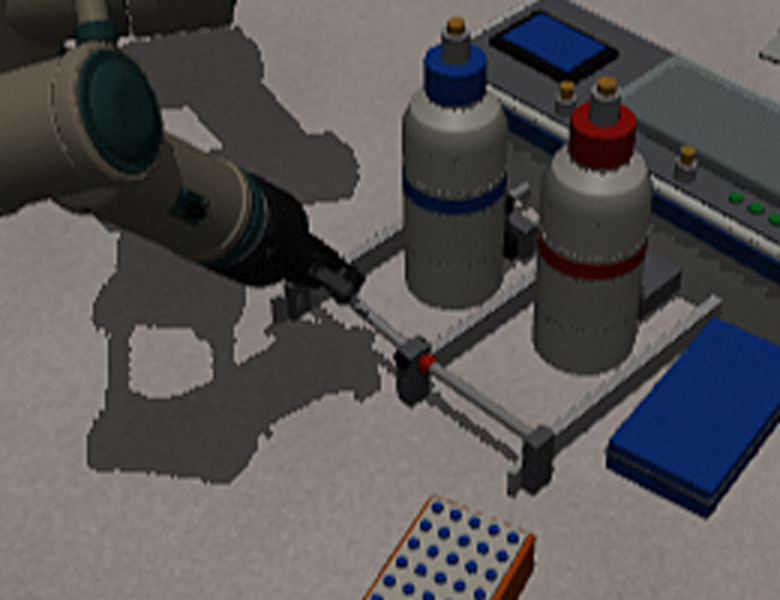

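{"name": "play_rows", "arguments": {"rows": [[-0.2, -0.1, 0.25, 0], [-0.4, -0.2, 0.5, 0], [-0.6, -0.3, 0.72, 0], [-0.8, -0.3, 0.94, 0], [-0.8, -0.3, 0.94, 0]]}}

```text
time: 34.65
eef_pos: [0.4996, -0.0302, 0.0631]
orientation: [3.136, -0.713, 1.497]
contact_force: [-0.1, 0.2, -0.8]
opening: 0.0002
```

{"name": "play_rows", "arguments": {"rows": [[-0.06, 0, 0.07, 0], [-0.12, 0, 0.14, 0], [-0.17, 0, 0.2, 0], [-0.2, 0, 0.23, 0], [-0.2, 0, 0.23, 0]]}}

```text
time: 35.28
eef_pos: [0.4998, -0.0302, 0.0602]
orientation: [3.136, -0.713, 1.498]
contact_force: [-0.9, -0.8, -0.6]
opening: -0.0002
```

{"name": "play_rows", "arguments": {"rows": [[-0.05, 0, 0.05, 0], [-0.1, 0, 0.11, 0], [-0.15, 0, 0.17, 0], [-0.2, 0, 0.23, 0], [-0.2, 0, 0.23, 0]]}}

```text
time: 35.9
eef_pos: [0.4999, -0.0301, 0.0596]
orientation: [3.134, -0.716, 1.499]
contact_force: [-3.8, -5.1, 16.1]
opening: 0.0002
```

```bash
python3 look.py 21 wrist scene
```

```text
t 35.9 TCP lane [-0.0983  0.0009  0.0596] F [-3.8 -5.1 16.1]
```

View pics/wrist21.png

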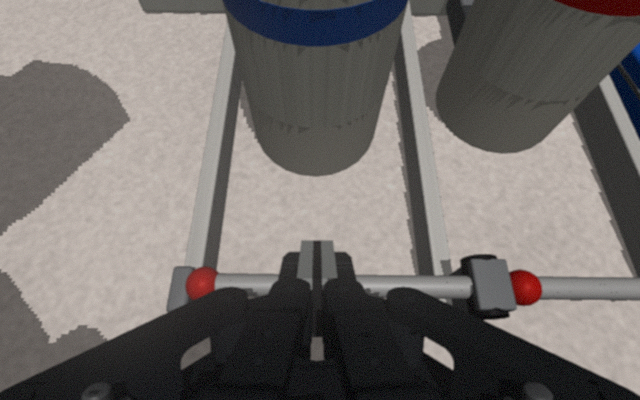

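View pics/scene21c.png

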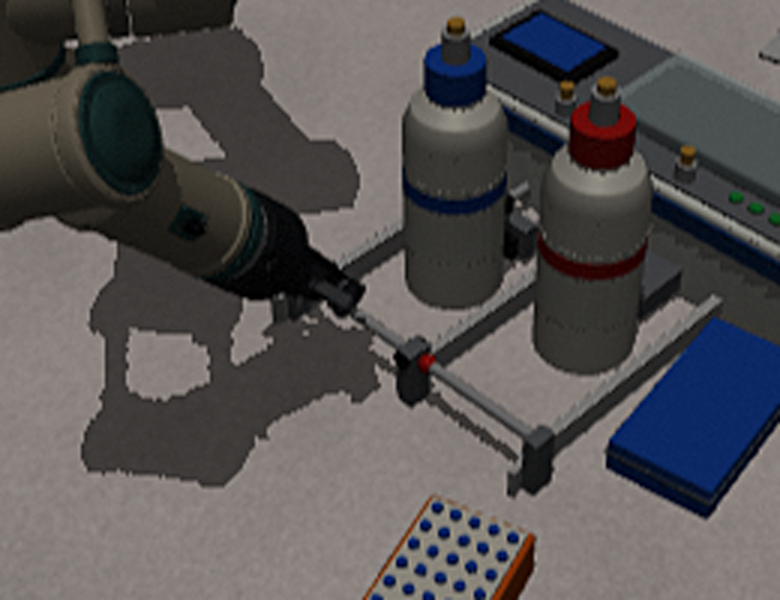

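{"name": "play_rows", "arguments": {"rows": [[0.3, 0, -0.35, 0], [1.3, 0, -1.5, 0], [3.9, 0, -4.6, 0], [6.5, 0, -7.6, 0], [8, 0, -9.2, 0]]}}

```text
time: 36.62
eef_pos: [0.4997, -0.0301, 0.1815]
orientation: [3.132, -0.712, 1.5]
contact_force: [0.1, -0.4, -0.1]
opening: 0.0001
```

{"name": "play_rows", "arguments": {"rows": [[-2, 0, -4, 0], [-5, 0, -8, 0], [-8, 0, -12, 0], [-11, 0, -15, 0], [-12, 0, -16, 0]]}}

```text
time: 37.25
eef_pos: [0.4841, -0.227, 0.2219]
orientation: [3.135, -0.712, 1.496]
contact_force: [0.5, 0.0, 0.1]
opening: 0.0
```

```bash
python3 look.py 22 wrist scene top;python3 - <<'E'
import cv2
from h import *
T=lambda p:(200+p[0]/3-.33,130+p[1]/3-.33)
E
```

```text
t 37.25 TCP lane [-0.2958  0.0007  0.2219] F [0.5 0.  0.1]
```

View pics/wrist22.png

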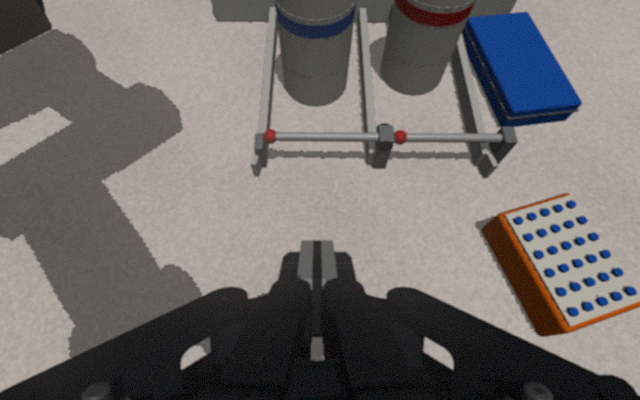

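View pics/scene22c.png

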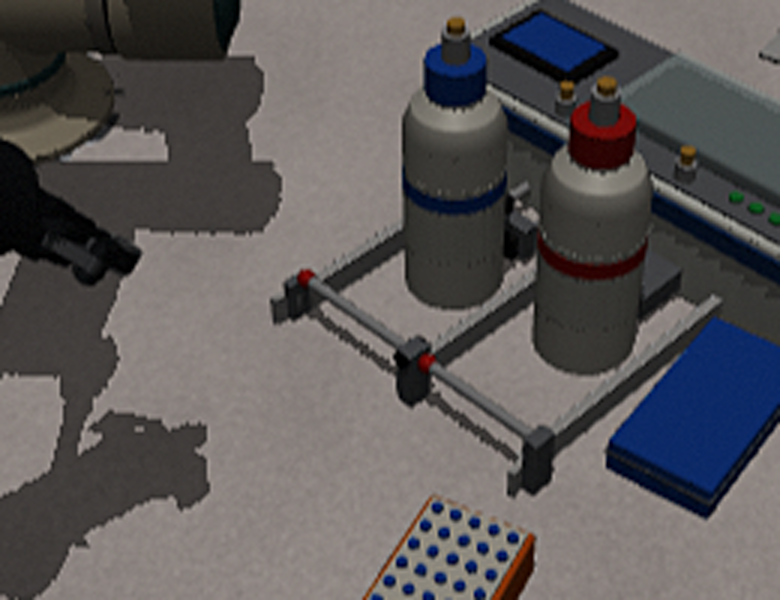

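View pics/top22c.png

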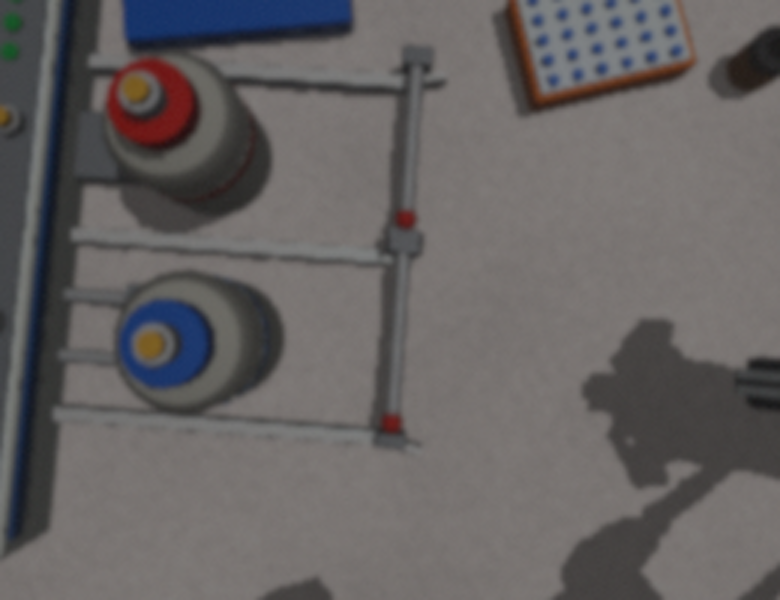

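```bash
python3 -c "
from cell import arm
print(arm.sign_off(), arm.sense()['time'])"
```

```text
the job is handed in; nothing more can be done
the job is handed in; nothing more can be done
```

The bottle is in the free lane, pushed home on the depth stop, and the retaining bar is folded fully down behind it. I handed the job in at about 37 s of the 72 s allowed.

- **Leaning the tool:** the moves only allow shifts and a twist, so I repeatedly commanded positions beyond the arm's reach until the tool tilted about 41°, fingertips leading. I then kept that tilt.
- **Pushing the bottle:** two fingertips 60 mm apart pushed it about 20–25 mm above the bench. I pushed at a slant up to the mouth, then straight in. Sliding took about 3–7 N, and I saw no rocking or lifting.
- **At the stop:** the force rose from about 3.5 N to 13 N over about 5 mm, then the pad went hard. The last small push read about 16 N at the tool, above the 12 N you advised. Sliding friction takes an estimated 4–6 N of that, so about 10–12 N reached the stop; I did not measure that load directly.
- **After backing off:** the bottle looked about 1 mm back in the top picture, within what I can measure, and then stayed put. It should still be pressing the pad in, but only partly and no longer against the hard end. I judged this from the picture and friction, not a measurement.
- **Folding the bar:** closed fingertips swept it over and pressed it to its hard end, felt as about 16 N.
- **Last pictures:** the bar lies level on its rest, in line with the neighbour's bar. The bottle is upright and centred. The red-capped bottle, tip rack, oil bottle and slide box look unmoved, and the arm is clear of everything.

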